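# Close up the strand on the bead board

### The arm

A 6-joint arm with a two-finger parallel gripper is mounted at the origin on a cart in front of the work surface, level with it; the furniture and walls round the work are solid. World frame = base frame: x ahead of the robot, y to its left, z up, the work surface at z = 0. Lengths are in mm, angles in rad, forces in N, time in s.
With the tool pointing down it reaches from about 375 to 925 mm from the base axis. Payload 5.7 kg.
Tool frame: the origin (TCP) lies between the finger pads; the fingertips stand 11 mm ahead of it and the grasp point (between the pads) lies 8 mm behind it; x points along the fingers, z is the direction in which the jaws open and shut, and the axes are right-handed (so a half turn about x gives the same grasp; the last joint's range is limited). The gripper opens to 85 mm and grips with 20 to 120 N. Pads are 22 mm wide; open, the fingers measure 114 mm over their backs; the gripper's body (76 mm by 85 mm) begins 54 mm behind the grasp point. The pads swing forward as they close: fully open they stand 13 mm farther back than shut.
Start: joints at [-1.329, 0.359, 1.51, -0, 1.272, -0.115], TCP at [209.549, -562.183, 208.767] pointing down, gripper open.
Joint ranges: [-2.97, 2.97], [-1.01, 2.36], [0.21, 2.38], [-0.96, 4.11], [0.2, 2.71], [-2.98, 2.98]. Speed limits (rad/s): [2.39, 2.39, 3.14, 3.14, 3.14, 3.14].

### API

Orientations are given as a unit quaternion [w, x, y, z].
In Python, from rig import * gives the robot as it stands.
- The arm moves only by the tool step_arm, never from a script. Its argument "deltas" is a list that holds one entry, the list of rows, each a list of 6 numbers: the shift along the world's x, y, z in m, then the turn, a rotation vector about the world's x, y, z in degrees. A call has 1 to 8 rows; each row is the pose to reach, as a shift and turn from the pose measured when the call began; what a row does not reach only later rows make up. A row lasts 1/10 s, in which the tool goes at most 50 mm and 8.59 degrees, less where a joint would pass 70% of its speed; a pose out of reach is approached as far as the arm can. A call with a gripper value outside its range is refused whole. "grip" is the opening, from 0 (shut) to 1 (fully open), set as the call begins (left out, the last holds). The fingers move at their own pace and stop on an object; "newtons" is the grip in N (left out, the last holds). Time passes only in rows, so rows that repeat a pose let the fingers close. It gives the time, the measured TCP pose, the force and the opening at its end, in the units of the state.
- read_state(): the state, without advancing time (a new reading comes with each control period).
- get_image(name): name is "scene" or "side" or "wrist"; returns (picture, depth): 420x560x3 uint8, red, green, blue; 420x560 float32, mm along the optical axis (not along the pixel's ray), 0 where there is no reading.
- camera_info(name): a dict with "camera_matrix" (3x3 intrinsics, pixels), "R" (3x3) and "t" (3): a world point X has camera coordinates R X + t; the wrist camera has in their place "T_tool_cam" (4x4, takes a point from camera to tool coordinates, whose origin is the TCP and whose axes are the tool frame's). Camera axes: x right, y down, z forward; pixel columns grow to the right and rows downward; lengths in mm; the calibration is good to about 2 mm. A picture is of the moment at which its call begins: read the wrist's pose just before it. camera_info takes no time and is no camera call.
- job_done(): hands the job in, once; it reports no verdict.
The state is a dict: "clock": time; "joint_pos": joint angles; "dq": joint speeds; "effort": joint torques, N m; "position": TCP position; "orientation": TCP orientation; "ft_force": force on the tool from outside, world axes, zero at the start; "moment": the same for the moment, N m; "gripper_width": finger opening in mm.
Only numpy, scipy, OpenCV 4.12 (cv2) and the standard library are available. Lean on these libraries where they do the work, as an engineer would, in place of code of your own. Each camera call takes 0.05 s, during which the arm holds its last target.

### The job

Get the strand of seven brass beads in the U-shaped groove of the bead board ready for threading: with the fingertips, lightly push the beads along the groove, round its corners, until the large bead sits on the centre mark and all seven stand touching one another in one unbroken row. The beads are only pushed, never picked up or lifted out of the groove, and everything else stays where it is, the spare bead inside the U too.

Things in the scene. Friction and masses are not known exactly. Their poses are not given: they have to be found in the camera images.
- bead_board: Bead board: grey flocked tray on a wooden case, fixed, 155 x 182 mm, all its rims 50 mm above the counter. Origin: underside of the case, middle of the width; x to the far side, y left, z up. In its top one U-shaped groove, bottom of the U toward the robot, 22 mm wide, flat floor at z = 44, walls 6 mm. Outside it a 10 mm rim with white ticks, inside it a 5 mm rim round two compartments.
- centre_mark (a point): The centre mark: bold white line across the groove in the middle of the front run, at x = -54, y = 0 of the board; the point lies on the groove floor. From here the centreline runs 34 mm straight along the board's y to either side, then turns each corner in a quarter circle of 36 mm radius, then runs straight along x to the end of the leg. Shut fingers travelling just above the rims reach the top 8 mm of the small beads and 10 mm of the large one.
- left_corner (a point): Centre of the quarter circle (36 mm radius) that the groove's centreline makes at its left corner: x = -18, y = 34 of the board (right corner: y = -34). On the groove floor.
- left_end (a point): End of the left leg of the groove, on its centreline: x = 69.5, y = 70 of the board (right leg: y = -70). An end wall closes the groove here. On the groove floor.
- focal_bead: The large bead: upright brass drum, 20 mm in diameter, 16 mm high, 42 g, standing loose on its flat end in the front run of the groove between the other beads. Origin under its centre, on the groove floor. Beads slide when pushed (friction about 0.3) and stop when no longer pushed; they may turn about the vertical.
- left_bead_1: Small bead: upright brass drum, 16 mm in diameter, 14 mm high, 24 g, standing loose in the groove on the left (+y) side: nearest to the large bead, in the corner of the U. Origin under its centre, on the groove floor.
- left_bead_2: Small bead: upright brass drum, 16 mm in diameter, 14 mm high, 24 g, standing loose in the groove on the left (+y) side: the middle one, on the leg. Origin under its centre, on the groove floor.
- left_bead_3: Small bead: upright brass drum, 16 mm in diameter, 14 mm high, 24 g, standing loose in the groove on the left (+y) side: the outermost, nearest the closed end of the leg. Origin under its centre, on the groove floor.
- right_bead_1: Small bead: upright brass drum, 16 mm in diameter, 14 mm high, 24 g, standing loose in the groove on the right (-y) side: nearest to the large bead, in the corner of the U. Origin under its centre, on the groove floor.
- right_bead_2: Small bead: upright brass drum, 16 mm in diameter, 14 mm high, 24 g, standing loose in the groove on the right (-y) side: the middle one, on the leg. Origin under its centre, on the groove floor.
- right_bead_3: Small bead: upright brass drum, 16 mm in diameter, 14 mm high, 24 g, standing loose in the groove on the right (-y) side: the outermost, nearest the closed end of the leg. Origin under its centre, on the groove floor.
- spare_bead: Bystander: a spare small bead, 16 mm in diameter, 14 mm high, standing in the far compartment inside the U (not in the groove). Origin under its centre.
- wax_ring: Bystander: green wax ring, 26 mm wide, 14 mm high, lying in the near compartment inside the U. Origin under its centre.
- tweezers: Bystander: steel tweezers, 122 x 11 x 9 mm, on the counter right of the board. Origin under the centre; length along its y.
- pliers: Bystander: flat-nose pliers with red handles, 138 x 45 x 12 mm, on the counter right of the tweezers. Origin under the centre; length along its y.
- bead_dish: Bystander: white round sorting dish with gold beads in it, 63 mm across, 22 mm high, on the counter behind the board. Origin under its centre. Far off to the left, at the front edge of the counter, a fixed black screen 0.26 m high stands in the way of low moves from that side.

How it is judged (in metres and radians):
At the end, for the whole second after the job is handed in: The large bead's centre is within 6 mm of the centre mark, seen from above; each bead is no more than 2 mm short of touching its neighbour (centres within 20 mm beside the large bead, 18 mm elsewhere); all seven stand upright (within 0.15 rad) and at rest on the groove floor (horizontal distance between focal_bead and centre_mark below 0.006 m and distance between left_bead_3 and left_bead_2 below 0.018 m and distance between left_bead_2 and left_bead_1 below 0.018 m and distance between left_bead_1 and focal_bead below 0.02 m and distance between focal_bead and right_bead_1 below 0.02 m and distance between right_bead_1 and right_bead_2 below 0.018 m and distance between right_bead_2 and right_bead_3 below 0.018 m and linear speed of each of left_bead_3, left_bead_2, left_bead_1, focal_bead, right_bead_1, right_bead_2, right_bead_3 below 0.01 m/s and z of left_bead_3 in the frame of bead_board between 0.041 and 0.046 m and angle between each of left_bead_3, left_bead_2, left_bead_1, focal_bead, right_bead_1, right_bead_2, right_bead_3's own z axis and vertical below 0.15 rad and z of left_bead_2 in the frame of bead_board between 0.041 and 0.046 m and z of left_bead_1 in the frame of bead_board between 0.041 and 0.046 m and z of focal_bead in the frame of bead_board between 0.041 and 0.046 m and z of right_bead_1 in the frame of bead_board between 0.041 and 0.046 m and z of right_bead_2 in the frame of bead_board between 0.041 and 0.046 m and z of right_bead_3 in the frame of bead_board between 0.041 and 0.046 m).
It fails at once if a bead is lifted out of the groove (z of any of left_bead_3, left_bead_2, left_bead_1, focal_bead, right_bead_1, right_bead_2, right_bead_3 in the frame of bead_board above 0.05 m).
It fails at once if one of the other things (spare bead, wax ring, tweezers, pliers and sorting dish) is shifted by more than 10 mm (distance of any of spare_bead, wax_ring, tweezers, pliers, bead_dish from where it was at the start of the episode above 0.01 m).
It fails at once if the fingers press on the board with more than 40 N (contact force between the fingers and bead_board above 40 N).
It also fails if it takes over 72 s, if anything falls off the work surface, if the arm or the gripper's body presses on something with over 40 N, if the wrist force passes 120 N, or if a joint passes its speed limit or range.

## Working session

There is one attempt and no reset: what is moved stays moved. The work goes in short steps, Python scripts to look and compute and a tool call to move; the robot and the scene stay as the last step left them, time stands still between calls to the robot, and variables do not carry over. Pictures are saved under pics/ and viewed, and the job is handed in when it is done.

Besides the shell and the picture viewer there is one more tool, called after ">>>" as a command line: name --argument value ..., lists and objects as JSON in quotes. step_arm: Moves the arm, as the interface text tells. Its arguments: {"type":"object","properties":{"deltas":{"type":"array"},"grip":{"type":"number"},"newtons":{"type":"number"}},"required":["deltas"]}

```bash
ls; mkdir -p pics
python3 - <<'E'
from rig import *
import cv2
s=read_state();print(s)
for n in ["scene","side"]:
    p,d=get_image(n);cv2.imwrite(f"pics/{n}0.png",p[:,:,::-1])
    import numpy as np
    np.savez(f"pics/{n}0.npz",p=p,d=d)
    print(camera_info(n))
print(camera_info("wrist"))
E
```

```text
pics
{'clock': 0.0, 'joint_pos': array([-1.32907869e+00,  3.59501192e-01,  1.51147672e+00,  5.72263706e-06,
        1.27251483e+00, -1.15081222e-01]), 'dq': array([ 9.81782470e-04,  2.20042203e-03, -6.70001542e-04,  6.31952953e-04,
        1.36522921e-03,  2.89156892e-05]), 'effort': array([-2.85889932e-03, -5.27625024e+01, -2.78628838e+01, -2.59305116e-04,
        1.33547519e-02, -5.94465678e-05]), 'position': array([ 209.38980761, -561.47359856,  207.93906397]), 'orientation': array([ 0.58028836,  0.40378294,  0.58129405, -0.40289202]), 'ft_force': array([0.27776077, 0.00745566, 0.23969681]), 'moment': array([-0.02288688, -0.01188216, -0.01363322]), 'gripper_width': 85.5116693890135}
{'camera_matrix': array([[388.13673757,   0.        , 284.20495329],
       [  0.        , 388.13673757, 211.52574767],
       [  0.        ,   0.        ,   1.        ]]), 'R': array([[-0.85456718, -0.51922351,  0.01103992],
       [-0.3188603 ,  0.50778182, -0.80030352],
       [ 0.40993053, -0.68743332, -0.59949344]]), 't': array([259.71404756, 391.87257439, 443.56376125])}
{'camera_matrix': array([
[... 219 characters left out ...]
 [-4.28766703e-02,  6.31649972e-01, -7.74067119e-01],
       [ 5.25464475e-02, -7.72281543e-01, -6.33103538e-01]]), 't': array([489.94636706, 284.56651037, 591.00417663])}
{'camera_matrix': array([[325.82293582,   0.        , 284.96327746],
       [  0.        , 325.82293582, 203.78027065],
       [  0.        ,   0.        ,   1.        ]]), 'T_tool_cam': array([[ 1.01449188e-04, -2.81084707e-01,  9.59682957e-01,
        -1.66005992e+02],
       [-1.08781997e-03, -9.59682425e-01, -2.81084436e-01,
         7.22910715e+01],
       [ 9.99999403e-01, -1.01544649e-03, -4.03128559e-04,
         2.17642683e-01],
       [ 0.00000000e+00,  0.00000000e+00,  0.00000000e+00,
         1.00000000e+00]])}
```

View pics/scene0.png

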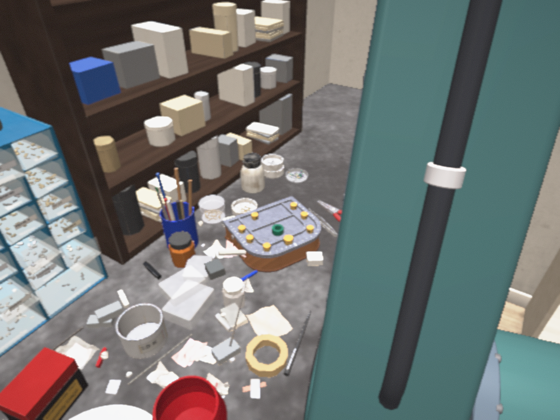

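View pics/side0.png

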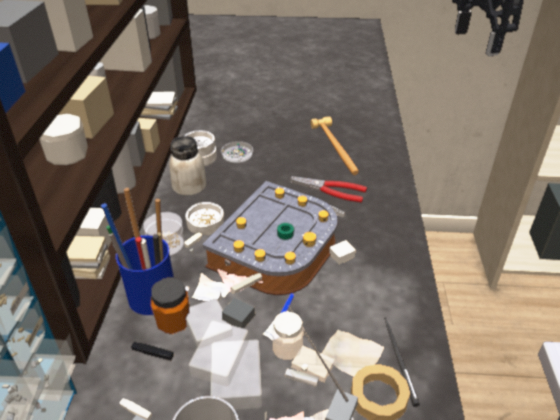

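```bash
cat > h.py <<'E'
from rig import *
import cv2, numpy as np
from scipy.spatial.transform import Rotation as Ro
def pose():
    s=read_state();q=s['orientation'];T=np.eye(4);T[:3,:3]=Ro.from_quat([q[1],q[2],q[3],q[0]]).as_matrix();T[:3,3]=s['position'];return T,s
def cam(n,T=None):
    c=camera_info(n);K=c['camera_matrix']
    if n=='wrist':
        M=T@c['T_tool_cam']; return K,M
    M=np.eye(4);M[:3,:3]=np.array(c['R']).T;M[:3,3]=-M[:3,:3]@c['t'];return K,M
def onplane(K,M,u,v,z):
    r=M[:3,:3]@np.linalg.solve(K,np.array([u,v,1.]));o=M[:3,3];return o+r*(z-o[2])/r[2]
def proj(K,M,X):
    X=np.atleast_2d(X);P=(X-M[:3,3])@M[:3,:3];p=P@K.T;return p[:,:2]/p[:,2:]
def gold(p,lo=(15,120,110),hi=(32,255,255)):
    h=cv2.cvtColor(p,cv2.COLOR_RGB2HSV);m=cv2.inRange(h,lo,hi)
    n,l,st,c=cv2.connectedComponentsWithStats(m);return [(c[i],st[i]) for i in range(1,n) if st[i,4]>=20]
E
python3 - <<'E'
from h import *
f=np.load('pics/side0.npz');p,d=f['p'],f['d']
K,M=cam('side')
for c,s in gold(p):
    if c[1]<150 or c[1]>280: continue
    print(c.round(1),s[4],onplane(K,M,c[0],c[1],57).round(1))
c=cv2.resize(p[160:310,170:390],None,fx=3.6,fy=3.6,interpolation=cv2.INTER_CUBIC);cv2.imwrite('pics/c1.png',c[:,:,::-1])
E
```

```text
[279.1 192.6] 68 [ 517.5 -385.5   57. ]
[301.9 200.4] 73 [ 479.7 -367.4   57. ]
[156.8 210.2] 20 [ 705.6 -327.4   57. ]
[323. 215.] 73 [ 445.9 -333.4   57. ]
[240.5 222.1] 84 [ 571.3 -307.9   57. ]
[309.1 238.4] 139 [ 466.  -278.2   57. ]
[238.3 245.7] 94 [ 568.1 -255.7   57. ]
[259.5 254.8] 93 [ 535.5 -239.1   57. ]
[289.7 257.3] 95 [ 492.3 -236.8   57. ]
```

View pics/c1.png

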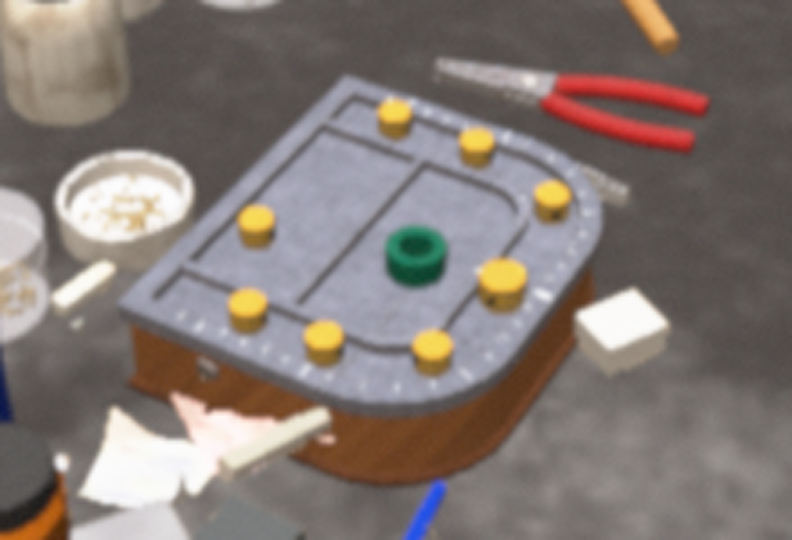

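Run:
```python
from h import *
T,s=pose();print(T.round(3));K,M=cam('wrist',T);print(M.round(3))
p,d=get_image('wrist');cv2.imwrite('pics/w0.png',p[:,:,::-1])
# target: tool z along dir a
for a in (-27,63,153,-117):
    z=np.array([np.cos(np.radians(a)),np.sin(np.radians(a)),0]);x=np.array([0,0,-1.]);R=np.stack([x,np.cross(z,x),z],1)
    print(a,np.degrees(Ro.from_matrix(R@T[:3,:3].T).as_rotvec()).round(1), 'tool y',R[:,1].round(2))
```

```text
[[-0.00000e+00  9.37000e-01  3.49000e-01  2.09402e+02]
 [ 2.00000e-03  3.49000e-01 -9.37000e-01 -5.61570e+02]
 [-1.00000e+00  0.00000e+00 -2.00000e-03  2.08028e+02]
 [ 0.00000e+00  0.00000e+00  0.00000e+00  1.00000e+00]]
[[ 3.48000e-01 -8.99000e-01 -2.64000e-01  2.77285e+02]
 [-9.37000e-01 -3.35000e-01 -9.60000e-02 -5.36794e+02]
 [-2.00000e-03  2.81000e-01 -9.60000e-01  3.74047e+02]
 [ 0.00000e+00  0.00000e+00  0.00000e+00  1.00000e+00]]
-27 [-0.1 -0.1 42.6] tool y [0.45 0.89 0.  ]
63 [-0.000e+00 -1.000e-01  1.326e+02] tool y [-0.89  0.45  0.  ]
153 [-1.000e-01  1.000e-01 -1.374e+02] tool y [-0.45 -0.89 -0.  ]
-117 [ -0.1   0.  -47.4] tool y [ 0.89 -0.45  0.  ]
```

View pics/w0.png

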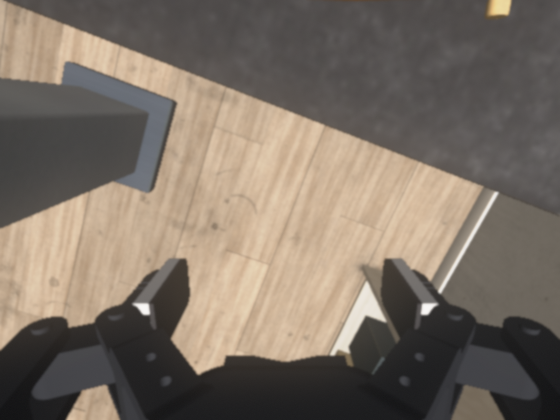

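>>> step_arm --deltas '[[[0.035, 0.023, -0.007, 0, 0, 5.3], [0.07, 0.046, -0.014, 0, 0, 10.6], [0.105, 0.07, -0.02, 0, 0, 16], [0.14, 0.093, -0.028, 0, 0, 21.3], [0.175, 0.116, -0.035, 0, 0, 26.6], [0.21, 0.14, -0.042, 0, 0, 32], [0.245, 0.163, -0.05, 0, 0, 37.3], [0.28, 0.187, -0.058, 0, 0, 42.6]]]' --grip 0

```text
clock: 0.95
position: [490.6, -373.5, 149.6]
orientation: [0.687, 0.164, 0.689, -0.163]
ft_force: [1.0, -1.1, 0.2]
gripper_width: -0.1
```

>>> step_arm --deltas '[[[0, 0, 0, 0, 0, 0], [0, 0, 0, 0, 0, 0], [0, 0, 0, 0, 0, 0]]]'

```text
clock: 1.25
position: [489.9, -373.9, 149.6]
orientation: [0.687, 0.164, 0.689, -0.164]
ft_force: [-1.0, 0.6, -0.9]
gripper_width: -0.1
```

Run:
```python
from h import *
T,s=pose();print(T.round(3),s['clock'],s['gripper_width']);K,M=cam('wrist',T)
p,d=get_image('wrist');cv2.imwrite('pics/w1.png',p[:,:,::-1]);np.savez('pics/w1.npz',p=p,d=d,T=T)
for c,st in gold(p):
    print(c.round(1),st,onplane(K,M,c[0],c[1],57).round(1))
```

```text
[[-2.00000e-03  4.51000e-01  8.93000e-01  4.89897e+02]
 [ 1.00000e-03  8.93000e-01 -4.51000e-01 -3.73930e+02]
 [-1.00000e+00 -0.00000e+00 -2.00000e-03  1.49579e+02]
 [ 0.00000e+00  0.00000e+00  0.00000e+00  1.00000e+00]] 1.25 -0.13705336469846824
[260.5  10.8] [251   0  20  23 350] [ 537.2 -243.3   57. ]
[312.2  10.9] [303   0  20  23 330] [ 569.6 -259.9   57. ]
[200.   32.4] [195  28  14  12  52] [ 492.  -235.9   57. ]
[210.3  41.8] [199  29  18  20  87] [ 495.5 -244.5   57. ]
[339.2  82.9] [336  75  11  14  34] [ 567.1 -312.    57. ]
[212.6 106.7] [209  97   7  21  47] [ 474.2 -284.1   57. ]
[273.8 194.6] [268 193  14   5  21] [ 483.9 -366.4   57. ]
[321.3 195.6] [317 193  13   9  29] [ 518.4 -384.7   57. ]
[284.9 355.2] [279 349  13  13  66] [ 420.2 -512.3   57. ]
```

View pics/w1.png

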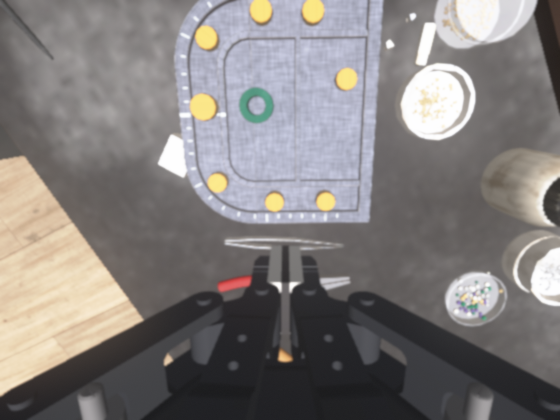

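>>> step_arm --deltas '[[[0.006, 0.012, 0, 0, 0, 0], [0.012, 0.024, 0, 0, 0, 0], [0.012, 0.024, 0, 0, 0, 0], [0.012, 0.024, 0, 0, 0, 0]]]'

```text
clock: 1.7
position: [501.8, -349.9, 149.9]
orientation: [0.687, 0.164, 0.689, -0.164]
ft_force: [-0.3, -0.2, -0.0]
gripper_width: -0.2
```

```bash
cat >> h.py <<'E'
def cloud(p,d,K,M):
    v,u=np.mgrid[:d.shape[0],:d.shape[1]]
    P=np.stack([(u-K[0,2])/K[0,0]*d,(v-K[1,2])/K[1,1]*d,d],-1)
    W=P@M[:3,:3].T+M[:3,3]; W[d<=0]=np.nan; return W
E
python3 - <<'E'
from h import *
T,s=pose();print(T.round(3),s['clock']);K,M=cam('wrist',T)
p,d=get_image('wrist');cv2.imwrite('pics/w2.png',p[:,:,::-1]);np.savez('pics/w2.npz',p=p,d=d,T=T)
W=cloud(p,d,K,M)
for z0 in range(-6,66,3): print(z0,np.sum((W[...,2]>=z0)&(W[...,2]<z0+3)),end='; ')
m=((W[...,2]>35)&(W[...,2]<75)&(np.hypot(W[...,0]-515,W[...,1]+312)<140)).astype(np.uint8)
n,l,st,c=cv2.connectedComponentsWithStats(m);i=1+np.argmax(st[1:,4]);print(st[i])
pts=W[l==i][:,:2].astype(np.float32);print(cv2.minAreaRect(pts))
h=np.clip((W[...,2]-35)*8,0,255).astype(np.uint8);h=np.nan_to_num(h)
cv2.imwrite('pics/h2.png',np.hstack([cv2.resize(h[:260,120:420],None,fx=1.3,fy=1.3),cv2.resize(cv2.cvtColor(p,cv2.COLOR_RGB2GRAY)[:260,120:420],None,fx=1.3,fy=1.3)]))
E
```

```text
[[-2.00000e-03  4.51000e-01  8.93000e-01  5.01809e+02]
 [ 0.00000e+00  8.93000e-01 -4.51000e-01 -3.49912e+02]
 [-1.00000e+00 -1.00000e-03 -2.00000e-03  1.49942e+02]
 [ 0.00000e+00  0.00000e+00  0.00000e+00  1.00000e+00]] 1.7
-6 0; -3 10718; 0 79095; 3 2369; 6 4080; 9 3938; 12 1918; 15 1706; 18 2096; 21 2268; 24 701; 27 813; 30 765; 33 851; 36 714; 39 645; 42 18501; 45 12425; 48 8382; 51 5201; 54 645; 57 3059; 60 757; 63 292; [  178     0   203   251 41680]
((519.2044677734375, -302.22357177734375), (199.72161865234375, 154.80909729003906), 63.760093688964844)<stdin>:9: RuntimeWarning: invalid value encountered in cast
```

View pics/h2.png

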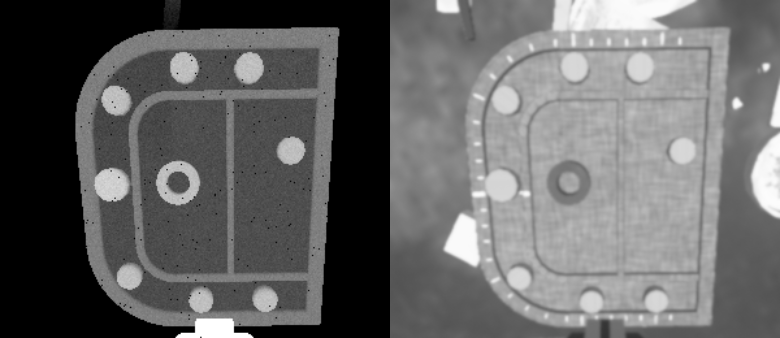

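View pics/w2.png

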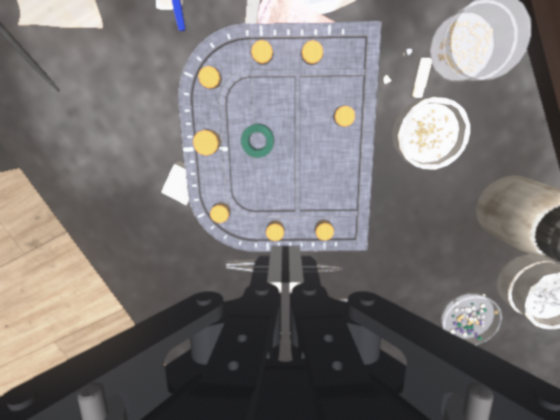

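```bash
cat >> h.py <<'E'
from scipy.optimize import minimize
def sd_u(x,y,r):  # signed distance to U-offset outline w/ far side open: centreline offset r
    y=np.abs(y); q=np.hypot(np.minimum(x+18,0),np.maximum(y-34,0))-36
    # inside block
    ins=np.maximum(-(x+18),y-34)
    sd=np.where((x<-18)|(y>34),q,ins-36)
    return sd  # 0 at centreline, + outside
def hmodel(x,y):
    sd=sd_u(x,y,0)
    h=np.full(x.shape,0.)
    inside=(sd<21)&(x<79.5)
    h[inside]=50
    groove=(np.abs(sd)<11)&(x<69.5); h[groove]=44
    comp=(sd<-16)&(x<69.5); h[comp]=44.
    return h
def w2b(b,P):
    c,s=np.cos(b[2]),np.sin(b[2]);dx,dy=P[...,0]-b[0],P[...,1]-b[1]
    return c*dx+s*dy,-s*dx+c*dy
def b2w(b,x,y):
    c,s=np.cos(b[2]),np.sin(b[2]);return np.array([b[0]+c*x-s*y,b[1]+s*x+c*y])
def fitboard(W,x0):
    P=W.reshape(-1,3);P=P[np.isfinite(P[:,2])];P=P[(P[:,2]<53)&(np.hypot(P[:,0]-x0[0],P[:,1]-x0[1])<135)]
    def f(b):
        x,y=w2b(b,P);r=np.abs(hmodel(x,y)-P[:,2]+b[3]);return np.minimum(r,8).mean()
    sim=np.array(x0)+np.array([[0,0,0,0],[6,0,0,0],[0,6,0,0],[0,0,.05,0],[0,0,0,1.5]])
    r=minimize(f,x0,method='Nelder-Mead',options=dict(initial_simplex=sim,maxiter=400,xatol=.01,fatol=1e-4))
    return r
def beads(W,b,p=None,zt=(54,64)):
    x,y=w2b(b,W); m=((W[...,2]-b[3]>54.5)&(W[...,2]-b[3]<63)&(x>-75)&(x<78)&(np.abs(y)<89)).astype(np.uint8)
    n,l,st,c=cv2.connectedComponentsWithStats(m);o=[]
    for i in range(1,n):
        if st[i,4]<60: continue
        q=W[l==i];o.append((float(np.median(x[l==i])),float(np.median(y[l==i])),float(np.median(q[:,2])),int(st[i,4]),*cv2.minEnclosingCircle(np.stack([x[l==i],y[l==i]],1).astype(np.float32))))
    return o
E
python3 - <<'E'
from h import *
f=np.load('pics/w2.npz');K,M=cam('wrist',f['T']);W=cloud(f['p'],f['d'],K,M)
best=None
for a in (-22,-27,-30):
    r=fitboard(W,[515,-312,np.radians(a),0]);print(r.x,np.degrees(r.x[2]),r.fun)
    if best is None or r.fun<best.fun: best=r
b=best.x;np.save('b.npy',b)
for o in beads(W,b): print([np.round(k,1) for k in o])
print(b2w(b,-54,0))
print('img y axis', (M[:3,0]))
E
```

```text
[ 5.13282506e+02 -3.09089234e+02 -4.56898663e-01  8.09340805e-01] -26.17836508052237 1.368946366446844
[ 5.13264415e+02 -3.09106324e+02 -4.55554442e-01  8.17977713e-01] -26.10134685271396 1.3696545809138618
[ 5.13253466e+02 -3.09078837e+02 -4.57056009e-01  8.14226586e-01] -26.187380292362988 1.369294147896174
[np.float64(-7.8), np.float64(70.1), np.float64(58.5), np.int64(399), array([-8.1, 70.3]), np.float64(8.1)]
[np.float64(29.0), np.float64(69.5), np.float64(58.5), np.int64(399), array([28.8, 69.8]), np.float64(8.0)]
[np.float64(-47.3), np.float64(53.2), np.float64(58.4), np.int64(383), array([-47.5,  53.4]), np.float64(8.0)]
[np.float64(53.9), np.float64(24.7), np.float64(58.5), np.int64(349), array([54.2, 24.3]), np.float64(8.0)]
[np.float64(-13.6), np.float64(6.8), np.float64(58.7), np.int64(636), array([-13.5,   6.3]), np.float64(13.1)]
[np.float64(-53.2), np.float64(6.0), np.float64(60.6), np.int64(519), array([-53.8,   5.7]), np.float64(10.1)]
[np.float64(-46.9), np.float64(-52.5), np.float64(58.5), np.int64(279), array([-47.2, -53.4]), np.float64(8.0)]
[np.float64(-1.3), np.float64(-69.4), np.float64(58.6), np.int64(257), array([ -1.1, -70.2]), np.float64(8.1)]
[np.float64(40.7), np.float64(-69.3), np.float64(58.5), np.int64(256), array([ 40.9, -69.7]), np.float64(7.9)]
[ 464.82155486 -285.2662151 ]
img y axis [ 0.89220819 -0.45162005 -0.00196945]
```

Run:
```python
from h import *
f=np.load('pics/w2.npz');T=f['T'];K,M=cam('wrist',T);W=cloud(f['p'],f['d'],K,M)
L=(W-T[:3,3])@T[:3,:3]
for x0 in range(-40,20,4):
    m=(L[...,0]>x0)&(L[...,0]<=x0+4)&(np.abs(L[...,1])<60)&(np.abs(L[...,2])<60)
    if m.sum()>3: q=L[m];print(x0,m.sum(),np.percentile(q[:,1],[1,50,99]).round(1),np.percentile(q[:,2],[1,99]).round(1))
cv2.imwrite('pics/tip.png',cv2.resize(f['p'][220:330,210:360],None,fx=5,fy=5)[:,:,::-1])
```

```text
-40 253 [ 6.9  8.  12.1] [-12.7  13.7]
-36 230 [ 7.1  8.3 12.1] [-12.6  13.6]
-32 136 [ 7.3 11.5 12.2] [-11.  12.]
-28 29 [11.1 11.4 11.7] [-5.6  6.6]
```

View pics/tip.png

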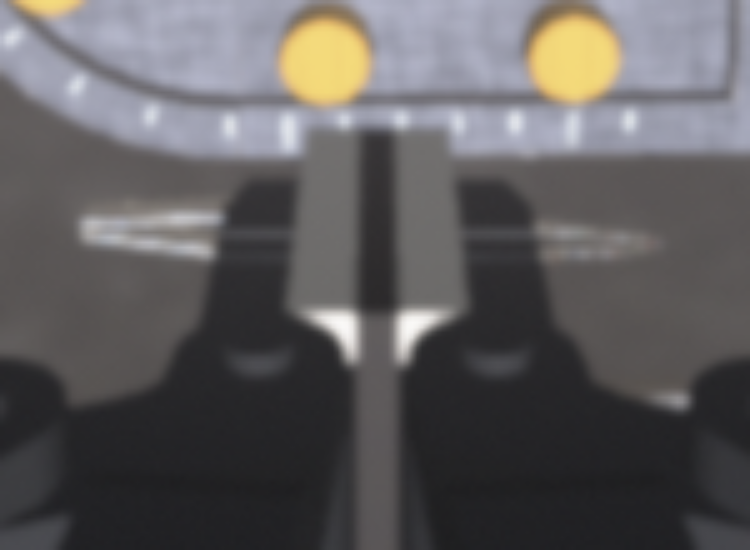

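Run:
```python
from h import *
f=np.load('pics/w2.npz');T=f['T'];K,M=cam('wrist',T);d=f['d'];W=cloud(f['p'],d,K,M)
L=(W-T[:3,3])@T[:3,:3]
for v in range(236,300,4): print(v,[tuple(L[v,u].round(0).astype(int)) if d[v,u]>0 else 0 for u in (262,266,274,285,296,304,310)])
```

```text
236 [(np.int64(105), np.int64(-37), np.int64(-20)), (np.int64(104), np.int64(-37), np.int64(-16)), (np.int64(91), np.int64(-32), np.int64(-9)), (np.int64(105), np.int64(-37), np.int64(1)), (np.int64(105), np.int64(-37), np.int64(10)), (np.int64(105), np.int64(-37), np.int64(18)), (np.int64(105), np.int64(-38), np.int64(23))]
240 [(np.int64(101), np.int64(-40), np.int64(-20)), (np.int64(101), np.int64(-40), np.int64(-16)), (np.int64(91), np.int64(-36), np.int64(-9)), (np.int64(100), np.int64(-39), np.int64(1)), (np.int64(100), np.int64(-39), np.int64(10)), (np.int64(101), np.int64(-40), np.int64(17)), (np.int64(99), np.int64(-39), np.int64(23))]
244 [(np.int64(98), np.int64(-42), np.int64(-20)), (np.int64(99), np.int64(-42), np.int64(-16)), (np.int64(100), np.int64(-43), np.int64(-9)), (np.int64(100), np.int64(-43), np.int64(1)), (np.int64(98), np.int64(-42), np.int64(10)), (np.int64(100), np.int64(-43), np.int64(17)), (np.int64(99), np.int64(-43), np.int64(23))]
248 [(np.int64(99), np.int64(-46), np.int64(-20)), (np.int64(99), np.int64(-46), np.int64(-16)), (np.int64(-32), np.int64(1
[... 3274 characters left out ...]
p.int64(14), np.int64(7)), (np.int64(-68), np.int64(14), np.int64(9))]
292 [(np.int64(-70), np.int64(13), np.int64(-7)), (np.int64(-71), np.int64(13), np.int64(-6)), (np.int64(-69), np.int64(13), np.int64(-3)), (np.int64(-60), np.int64(7), np.int64(1)), (np.int64(-69), np.int64(13), np.int64(4)), (np.int64(-70), np.int64(13), np.int64(7)), (np.int64(-71), np.int64(14), np.int64(9))]
296 [(np.int64(-72), np.int64(13), np.int64(-7)), (np.int64(-71), np.int64(12), np.int64(-6)), (np.int64(-70), np.int64(12), np.int64(-3)), (np.int64(-61), np.int64(6), np.int64(1)), (np.int64(-71), np.int64(12), np.int64(4)), (np.int64(-71), np.int64(12), np.int64(7)), (np.int64(-71), np.int64(13), np.int64(9))]
```

Run:
```python
from h import *
T,s=pose();print(s['position'],s['clock'])
p,d=get_image('side');np.savez('pics/s3.npz',p=p,d=d,T=T)
K,M=cam('side');q=p.copy()
for x,col in ((-30,(255,0,0)),(0,(0,255,0)),(11,(0,0,255))):
    u=proj(K,M,T[:3,3]+T[:3,0]*x)[0];print(x,u);cv2.circle(q,tuple(int(k) for k in u.round()),2,col,-1)
cv2.imwrite('pics/s3.png',cv2.resize(q[60:320,180:480],None,fx=2.5,fy=2.3)[:,:,::-1])
```

```text
[ 501.77298037 -350.20760865  149.91980211] 1.75
-30 [288.34283101 140.12874843]
0 [288.16159817 157.55986046]
11 [288.09730178 163.74393595]
```

View pics/s3.png

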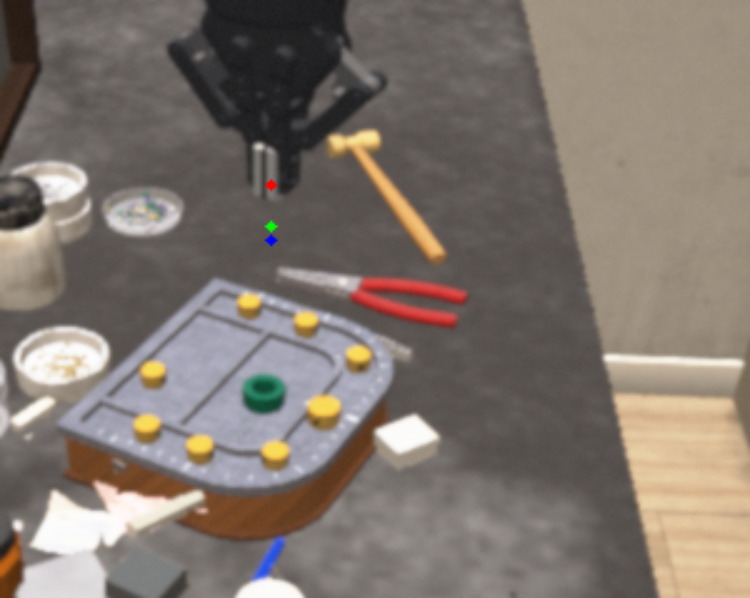

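Run:
```python
from h import *
f=np.load('pics/s3.npz');T=f['T'];K,M=cam('side');W=cloud(f['p'],f['d'],K,M);L=(W-T[:3,3])@T[:3,:3]
m=np.isfinite(L[...,0])&(np.abs(L[...,1])<40)&(np.abs(L[...,2])<40)&(L[...,0]<60)
for x0 in range(-60,24,4):
    k=m&(L[...,0]>x0)&(L[...,0]<=x0+4)
    if k.sum(): q=L[k];print(x0,k.sum(),q[:,1].min().round(1),q[:,1].max().round(1),np.percentile(q[:,2],[2,98]).round(1))
```

```text
-60 44 -5.1 11.5 [-14.7  10. ]
-56 54 -7.3 12.2 [-14.7  11.3]
-52 62 -8.0 13.4 [-14.9  10.5]
-48 45 -5.7 13.6 [-14.9  11.5]
-44 54 -5.8 12.6 [-14.8  11.5]
-40 47 -6.9 12.2 [-14.9   9.6]
-36 49 -6.4 12.4 [-14.3  12.5]
-32 32 -4.7 11.5 [-12.4   9.9]
-28 21 3.1 11.4 [-8.2  4.4]
-24 3 -1.2 8.1 [-7.1  2.1]
```

```bash
cat >> h.py <<'E'
def plan(b,way,z,flip=1):
    """way: list of (bx,by,backangle_board deg) ; prints deltas rows. flip=1: tool y = back tangent; -1: tool y = push direction"""
    T,s=pose();cur=np.degrees(np.arctan2(T[1,1],T[0,1]));rows=[]
    for x,y,a in way:
        w=b2w(b,x,y);yaw=a+np.degrees(b[2])+(0 if flip==1 else 180)
        dy=(yaw-cur+180)%360-180
        rows.append([round((w[0]-T[0,3])/1e3,4),round((w[1]-T[1,3])/1e3,4),round((z-T[2,3])/1e3,4),0,0,round(dy,1)])
    bx,by=w2b(b,T[:3,3]);print('t',s['clock'],'tool board',round(float(bx),1),round(float(by),1),'z',T[2,3].round(1),'yaw_b',round(cur-np.degrees(b[2]),1),'F',s['ft_force'].round(1),'J6',s['joint_pos'][5].round(2), 'tilt',T[:,0].round(3)[:3]);print(rows)
E
python3 - <<'E'
from h import *
b=np.load('b.npy');plan(b,[(55,70,0)],120)
E
```

```text
t 1.8 tool board 7.9 -42.2 z 149.9 yaw_b 89.4 F [-0.7 -0.5 -0.2] J6 -0.25 tilt [-0.002  0.    -1.   ]
[[np.float64(0.0918), np.float64(0.0799), np.float64(-0.0299), 0, 0, np.float64(-89.4)]]
```

>>> step_arm --deltas '[[[0.012, 0.01, 0, 0, 0, -8.5], [0.024, 0.02, 0, 0, 0, -17], [0.036, 0.03, 0, 0, 0, -25.5], [0.048, 0.04, 0, 0, 0, -34], [0.06, 0.05, -0.01, 0, 0, -42.5], [0.072, 0.06, -0.02, 0, 0, -51], [0.082, 0.07, -0.03, 0, 0, -59.5], [0.092, 0.08, -0.03, 0, 0, -68]]]'

```text
clock: 2.6
position: [593.1, -269.8, 118.2]
orientation: [-0.475, -0.522, -0.478, 0.522]
ft_force: [0.3, 0.2, -0.7]
gripper_width: -0.0
```

Run:
```python
from h import *
b=np.load('b.npy');plan(b,[(55,70,0)],85)
```

```text
t 2.6 tool board 54.3 70.5 z 118.2 yaw_b 21.0 F [ 0.3  0.2 -0.7] J6 1.13 tilt [-0.003  0.003 -1.   ]
[[np.float64(0.0004), np.float64(-0.0007), np.float64(-0.0332), 0, 0, np.float64(-21.0)]]
```

>>> step_arm --deltas '[[[0, -0.0005, -0.01, 0, 0, -7], [0, -0.0005, -0.02, 0, 0, -14], [0, -0.0005, -0.033, 0, 0, -21], [0, -0.0005, -0.033, 0, 0, -21]]]'

```text
clock: 3.0
position: [591.7, -269.8, 83.4]
orientation: [-0.371, -0.6, -0.376, 0.601]
ft_force: [-0.2, -0.8, -1.0]
gripper_width: -0.3
```

```bash
cat > sidechk.py <<'E'
from h import *
import sys
b=np.load('b.npy')
T,s=pose()
p,d=get_image('side');K,M=cam('side');W=cloud(p,d,K,M);L=(W-T[:3,3])@T[:3,:3]
m=np.isfinite(L[...,0])&(np.abs(L[...,1])<25)&(np.abs(L[...,2])<25)&(W[...,2]>62)
print('tip z from side',np.sort(W[m][:,2])[:8].round(1),'TCP',T[:3,3].round(1),s['clock'])
cv2.imwrite(sys.argv[1],cv2.resize(p[100:310,170:390],None,fx=3.4,fy=2.8)[:,:,::-1])
E
python3 sidechk.py pics/s4.png
```

```text
tip z from side [106.  106.3 106.7 106.7 107.  107.1 107.6 108.7] TCP [ 591.7 -269.8   83.4] 3.0
```

View pics/s4.png

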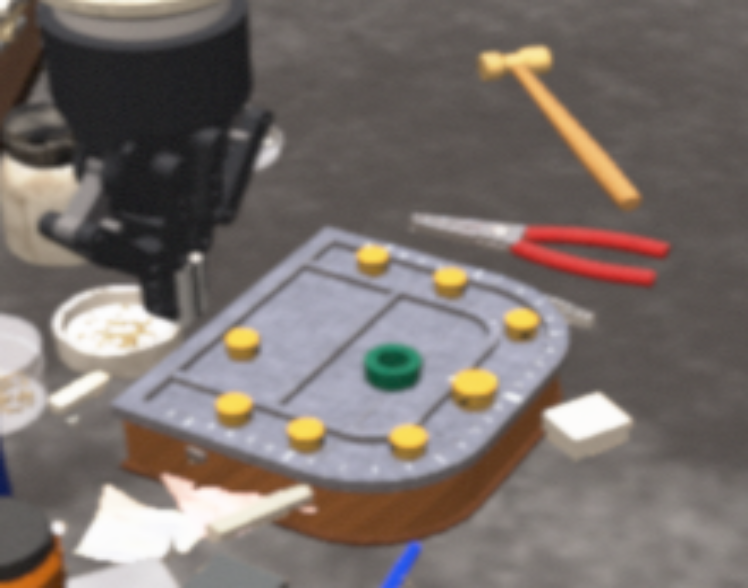

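>>> step_arm --deltas '[[[0, 0, -0.01, 0, 0, 0], [0, 0, -0.018, 0, 0, 0], [0, 0, -0.02, 0, 0, 0], [0, 0, -0.022, 0, 0, 0], [0, 0, -0.024, 0, 0, 0]]]'

```text
clock: 3.55
position: [592.4, -270.3, 60.4]
orientation: [-0.373, -0.6, -0.376, 0.6]
ft_force: [0.6, -0.3, -0.6]
gripper_width: 0.3
```

```bash
python3 sidechk.py pics/s5.png
```

```text
tip z from side [82.2 83.3 83.3 83.4 83.9 84.4 84.5 85.1] TCP [ 592.4 -270.3   60.4] 3.55
```

View pics/s5.png

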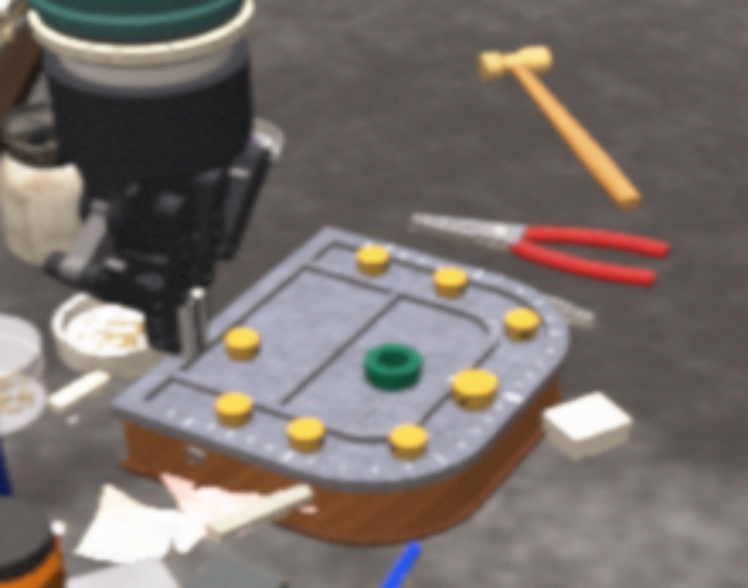

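>>> step_arm --deltas '[[[0, 0, -0.008, 0, 0, 0], [0, 0, -0.014, 0, 0, 0], [0, 0, -0.018, 0, 0, 0], [0, 0, -0.022, 0, 0, 0], [0, 0, -0.024, 0, 0, 0], [0, 0, -0.026, 0, 0, 0]]]'

```text
clock: 4.2
position: [592.3, -270.2, 33.9]
orientation: [-0.372, -0.6, -0.377, 0.6]
ft_force: [-0.4, -0.7, 0.7]
gripper_width: -0.3
```

```bash
sed -i 's/>62/>T[2,3]+14/' sidechk.py
python3 - <<'E'
from h import *
b=np.load('b.npy')
T,s=pose()
p,d=get_image('side');K,M=cam('side');W=cloud(p,d,K,M);x,y=w2b(b,W)
for nm,m in (('rim far',(x>71)&(x<78)&(np.abs(y)<85)),('left rim',(y>83)&(y<89)&(np.abs(x)<50))):
    print(nm,np.nanmedian(W[m][:,2]).round(1))
L=(W-T[:3,3])@T[:3,:3]
g=p.astype(int)
m=(np.abs(L[...,1])<12)&(np.abs(L[...,2])<14)&(W[...,2]>52)
print(np.sort(W[m][:,2])[:12].round(1),T[:3,3],s['ft_force'])
cv2.imwrite('pics/s6.png',cv2.resize(p[160:280,180:310],None,fx=5.5,fy=4.9)[:,:,::-1])
p,d=get_image('wrist');cv2.imwrite('pics/w6.png',p[:,:,::-1])
E
```

```text
rim far 50.2
left rim 119.3
[52.  52.2 56.9 57.7 57.7 58.8 58.8 59.2 59.6 60.  60.3 60.5] [ 592.32237743 -270.15007995   33.9308758 ] [-0.44270813 -0.72078568  0.73537466]
```

View pics/s6.png

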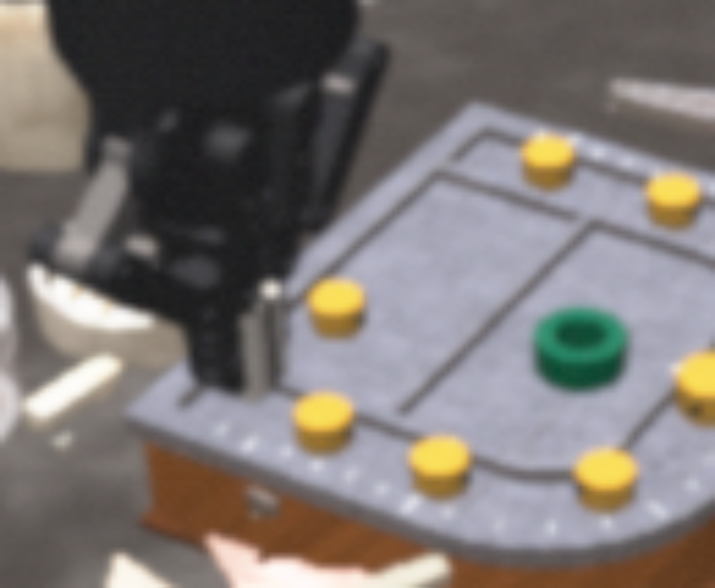

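View pics/w6.png

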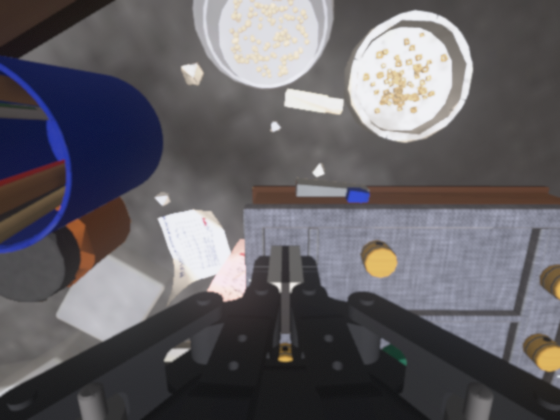

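>>> step_arm --deltas '[[[0, 0, -0.0015, 0, 0, 0], [0, 0, -0.003, 0, 0, 0], [0, 0, -0.004, 0, 0, 0], [0, 0, -0.005, 0, 0, 0]]]'

```text
clock: 4.7
position: [592.2, -270.1, 28.9]
orientation: [-0.372, -0.6, -0.377, 0.6]
ft_force: [-0.4, -0.6, 0.2]
gripper_width: -0.3
```

Run:
```python
from h import *
b=np.load('b.npy')
T,s=pose()
p,d=get_image('side');K,M=cam('side')
cv2.imwrite('pics/s7.png',cv2.resize(p[190:270,190:290],None,fx=7,fy=7)[:,:,::-1])
plan(b,[(50,70,0),(45,70,0),(40,70,0),(35,70,0)],29)
```

```text
t 4.75 tool board 53.5 69.8 z 28.7 yaw_b 0.1 F [0.3 0.9 0.5] J6 1.49 tilt [-0.004  0.005 -1.   ]
[[np.float64(-0.0031), np.float64(0.0017), np.float64(0.0003), 0, 0, np.float64(-0.1)], [np.float64(-0.0076), np.float64(0.004), np.float64(0.0003), 0, 0, np.float64(-0.1)], [np.float64(-0.012), np.float64(0.0062), np.float64(0.0003), 0, 0, np.float64(-0.1)], [np.float64(-0.0165), np.float64(0.0084), np.float64(0.0003), 0, 0, np.float64(-0.1)]]
```

View pics/s7.png

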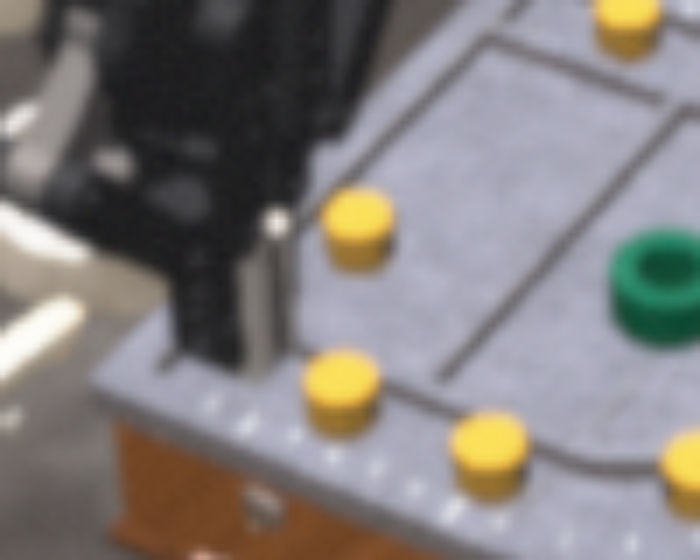

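>>> step_arm --deltas '[[[-0.0036, 0.0018, 0, 0, 0, 0], [-0.0072, 0.0036, 0, 0, 0, 0], [-0.0108, 0.0054, 0, 0, 0, 0], [-0.0144, 0.0072, 0, 0, 0, 0], [-0.018, 0.009, 0, 0, 0, 0]]]'

```text
clock: 5.25
position: [573.7, -260.9, 28.8]
orientation: [-0.372, -0.6, -0.377, 0.6]
ft_force: [0.4, 0.4, 0.7]
gripper_width: -0.0
```

Run:
```python
from h import *
b=np.load('b.npy')
T,s=pose()
p,d=get_image('side');K,M=cam('side')
cv2.imwrite('pics/s8.png',cv2.resize(p[180:280,190:340],None,fx=5,fy=5)[:,:,::-1])
plan(b,[(30,70,0),(25,70,0),(20,70,0),(15,70,0),(10,70,0),(5.5,70,0),(1,70,0)],29)
W=cloud(p,d,K,M)
for c,st in gold(p):
    if 150<c[1]<280: print(c.round(1),st[4],np.round(w2b(b,onplane(K,M,c[0],c[1],57)),1))
```

```text
t 5.3 tool board 32.1 70.0 z 28.7 yaw_b 0.1 F [-0.7  0.4  0.1] J6 1.49 tilt [-0.005  0.005 -1.   ]
[[np.float64(-0.0019), np.float64(0.0009), np.float64(0.0003), 0, 0, np.float64(-0.1)], [np.float64(-0.0063), np.float64(0.0031), np.float64(0.0003), 0, 0, np.float64(-0.1)], [np.float64(-0.0108), np.float64(0.0053), np.float64(0.0003), 0, 0, np.float64(-0.1)], [np.float64(-0.0153), np.float64(0.0075), np.float64(0.0003), 0, 0, np.float64(-0.1)], [np.float64(-0.0198), np.float64(0.0097), np.float64(0.0003), 0, 0, np.float64(-0.1)], [np.float64(-0.0238), np.float64(0.0117), np.float64(0.0003), 0, 0, np.float64(-0.1)], [np.float64(-0.0279), np.float64(0.0137), np.float64(0.0003), 0, 0, np.float64(-0.1)]]
[279.1 192.6] 68 [ 37.5 -66.7]
[301.9 200.4] 72 [ -4.3 -67.2]
[323. 215.] 74 [-49.8 -51.4]
[309.1 238.5] 140 [-56.1   7. ]
[246.1 248.6] 96 [12.5 71.5]
[259.5 254.8] 93 [-11.   72.6]
[289.7 257.3] 93 [-50.6  55.5]
```

View pics/s8.png

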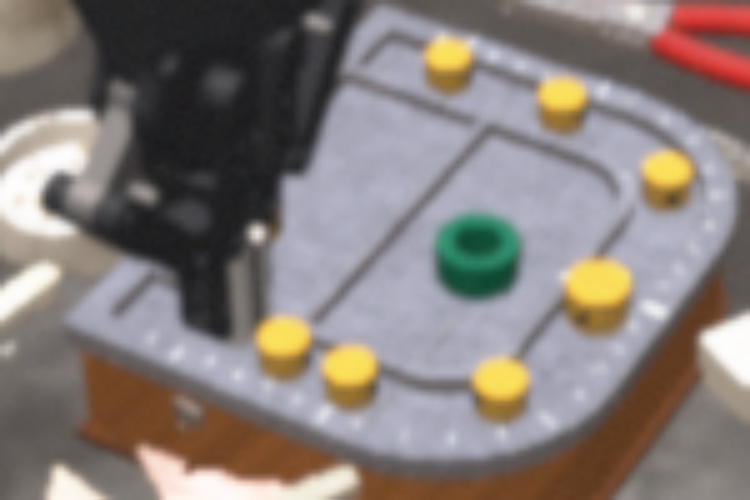

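>>> step_arm --deltas '[[[-0.0036, 0.0018, 0, 0, 0, 0], [-0.0072, 0.0036, 0, 0, 0, 0], [-0.0108, 0.0053, 0, 0, 0, 0], [-0.0144, 0.0071, 0, 0, 0, 0], [-0.018, 0.0088, 0, 0, 0, 0], [-0.0216, 0.0106, 0, 0, 0, 0], [-0.0252, 0.0124, 0, 0, 0, 0]]]'

```text
clock: 6.0
position: [547.5, -247.9, 28.7]
orientation: [-0.372, -0.599, -0.377, 0.6]
ft_force: [0.6, 0.3, 0.5]
gripper_width: 0.2
```

```bash
cat > look.py <<'E'
from h import *
import sys
b=np.load('b.npy')
def sidebeads(fn=None):
    p,d=get_image('side');K,M=cam('side')
    if fn: cv2.imwrite(fn,cv2.resize(p[180:280,190:340],None,fx=5,fy=5)[:,:,::-1])
    for c,st in gold(p):
        if 185<c[1]<280 and c[0]>180:
            x,y=w2b(b,onplane(K,M,c[0],c[1],57));print('  side',c.round(1),st[4],round(float(x)+3.1,1),round(float(y)-2.3,1))
def arc(ths,off=17,r=36,sgn=1):
    o=[]
    for t in ths:
        a=np.radians(t);o.append((-18-r*np.cos(a)+off*np.sin(a),sgn*(34+r*np.sin(a)+off*np.cos(a)),sgn*(90-t)))
    return o
E
python3 - <<'E'
from look import *
sidebeads('pics/s9.png')
plan(b,[(2,70,0)]+arc([90,85,80,75,70,65,60]),29)
E
```

```text
side [280.  192.7] 53 39.3 -69.5
  side [301.9 200.4] 73 -1.3 -69.5
  side [323. 215.] 74 -46.7 -53.7
  side [309.1 238.5] 140 -53.0 4.7
  side [267.6 257.8] 187 -21.0 69.8
  side [289.7 257.3] 95 -47.6 53.4
t 6.05 tool board 2.8 70.1 z 28.6 yaw_b 0.1 F [-1.1 -0.4  1.3] J6 1.48 tilt [-0.006  0.006 -1.   ]
[[np.float64(-0.0007), np.float64(0.0003), np.float64(0.0004), 0, 0, np.float64(-0.1)], [np.float64(-0.0034), np.float64(0.0016), np.float64(0.0004), 0, 0, np.float64(-0.1)], [np.float64(-0.0057), np.float64(0.0042), np.float64(0.0004), 0, 0, np.float64(4.9)], [np.float64(-0.0082), np.float64(0.0066), np.float64(0.0004), 0, 0, np.float64(9.9)], [np.float64(-0.0109), np.float64(0.0088), np.float64(0.0004), 0, 0, np.float64(14.9)], [np.float64(-0.0138), np.float64(0.0108), np.float64(0.0004), 0, 0, np.float64(19.9)], [np.float64(-0.0168), np.float64(0.0124), np.float64(0.0004), 0, 0, np.float64(24.9)], [np.float64(-0.02), np.float64(0.0139), np.float64(0.0004), 0, 0, np.float64(29.9)]]
```

View pics/s9.png

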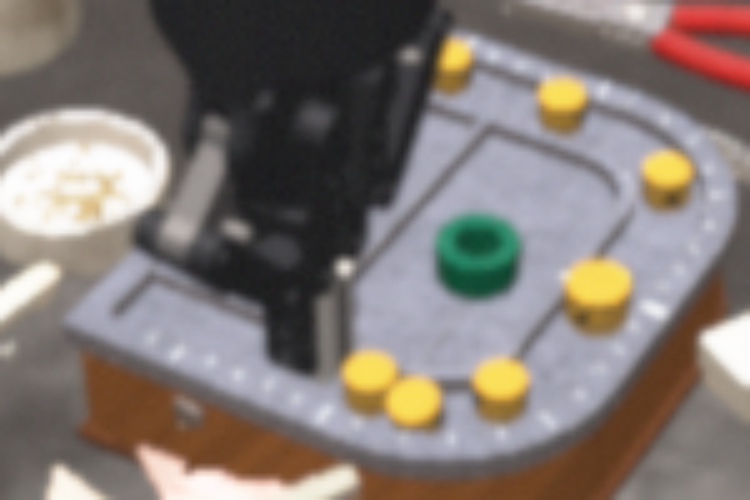

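>>> step_arm --deltas '[[[-0.0017, 0.0008, 0.0003, 0, 0, 0], [-0.0034, 0.0016, 0.0003, 0, 0, 0], [-0.0057, 0.0042, 0.0003, 0, 0, 5], [-0.0082, 0.0066, 0.0003, 0, 0, 10], [-0.0109, 0.0088, 0.0003, 0, 0, 15], [-0.0138, 0.0108, 0.0003, 0, 0, 20], [-0.0168, 0.0124, 0.0003, 0, 0, 25], [-0.02, 0.0139, 0.0003, 0, 0, 30]]]'

```text
clock: 6.85
position: [527.3, -233.5, 29.1]
orientation: [0.516, 0.48, 0.52, -0.483]
ft_force: [2.9, 1.4, 2.4]
gripper_width: -0.2
```

Run:
```python
from look import *
sidebeads('pics/s10.png')
plan(b,arc([60,55,50,45,40,35,30,26]),29)
```

```text
side [301.9 200.4] 72 -1.2 -69.5
  side [323. 215.] 74 -46.7 -53.7
  side [240.5 222.1] 85 54.6 24.4
  side [309.  238.5] 139 -52.9 4.7
  side [287.8 256.9] 295 -44.8 54.0
t 6.9 tool board -21.6 74.1 z 29.0 yaw_b 30.6 F [ 0.6 -0.1  0.6] J6 0.96 tilt [-0.008  0.003 -1.   ]
[[np.float64(0.0002), np.float64(-0.0005), np.float64(-0.0), 0, 0, np.float64(-0.6)], [np.float64(-0.0031), np.float64(0.0006), np.float64(-0.0), 0, 0, np.float64(4.4)], [np.float64(-0.0065), np.float64(0.0015), np.float64(-0.0), 0, 0, np.float64(9.4)], [np.float64(-0.0099), np.float64(0.002), np.float64(-0.0), 0, 0, np.float64(14.4)], [np.float64(-0.0134), np.float64(0.0022), np.float64(-0.0), 0, 0, np.float64(19.4)], [np.float64(-0.0169), np.float64(0.0022), np.float64(-0.0), 0, 0, np.float64(24.4)], [np.float64(-0.0203), np.float64(0.0018), np.float64(-0.0), 0, 0, np.float64(29.4)], [np.float64(-0.023), np.float64(0.0013), np.float64(-0.0), 0, 0, np.float64(33.4)]]
```

View pics/s10.png

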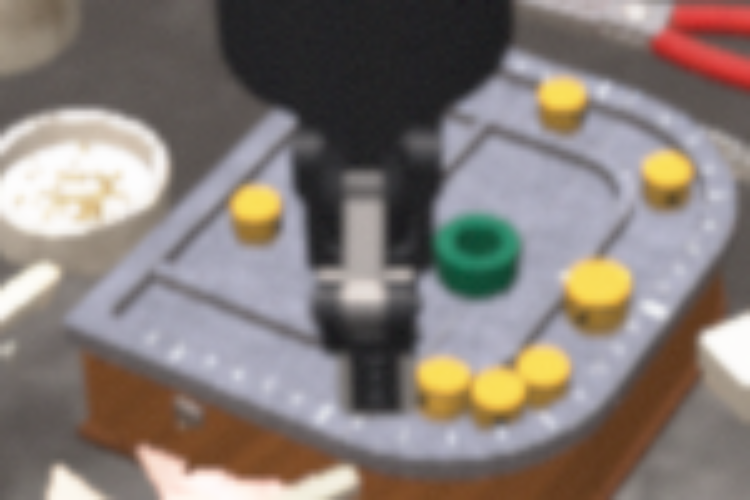

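>>> step_arm --deltas '[[[-0.0016, 0.0003, 0, 0, 0, 2.2], [-0.0031, 0.0006, 0, 0, 0, 4.4], [-0.0048, 0.0011, 0, 0, 0, 7], [-0.0065, 0.0015, 0, 0, 0, 9.4], [-0.0082, 0.0018, 0, 0, 0, 12], [-0.0099, 0.002, 0, 0, 0, 14.4], [-0.0117, 0.0021, 0, 0, 0, 17], [-0.0134, 0.0022, 0, 0, 0, 19.4]]]'

```text
clock: 7.7
position: [513.5, -230.8, 29.2]
orientation: [0.59, 0.385, 0.594, -0.388]
ft_force: [2.0, 1.4, 0.5]
gripper_width: -0.0
```

Run:
```python
from look import *
sidebeads('pics/s11.png')
plan(b,arc([40,37.5,35,32.5,30,27.5,25,22.5]),29)
```

```text
side [301.8 200.3] 74 -1.0 -69.7
  side [323. 215.] 74 -46.7 -53.7
  side [240.5 222.1] 83 54.7 24.3
  side [300.6 248. ] 410 -51.8 28.8
t 7.75 tool board -34.8 70.3 z 29.1 yaw_b 50.1 F [-0.1  1.3  0.2] J6 0.61 tilt [-0.008  0.    -1.   ]
[[np.float64(0.0001), np.float64(-0.0002), np.float64(-0.0001), 0, 0, np.float64(-0.1)], [np.float64(-0.0017), np.float64(-0.0002), np.float64(-0.0001), 0, 0, np.float64(2.4)], [np.float64(-0.0034), np.float64(-0.0002), np.float64(-0.0001), 0, 0, np.float64(4.9)], [np.float64(-0.0051), np.float64(-0.0004), np.float64(-0.0001), 0, 0, np.float64(7.4)], [np.float64(-0.0068), np.float64(-0.0006), np.float64(-0.0001), 0, 0, np.float64(9.9)], [np.float64(-0.0086), np.float64(-0.0009), np.float64(-0.0001), 0, 0, np.float64(12.4)], [np.float64(-0.0103), np.float64(-0.0013), np.float64(-0.0001), 0, 0, np.float64(14.9)], [np.float64(-0.0119), np.float64(-0.0017), np.float64(-0.0001), 0, 0, np.float64(17.4)]]
```

View pics/s11.png

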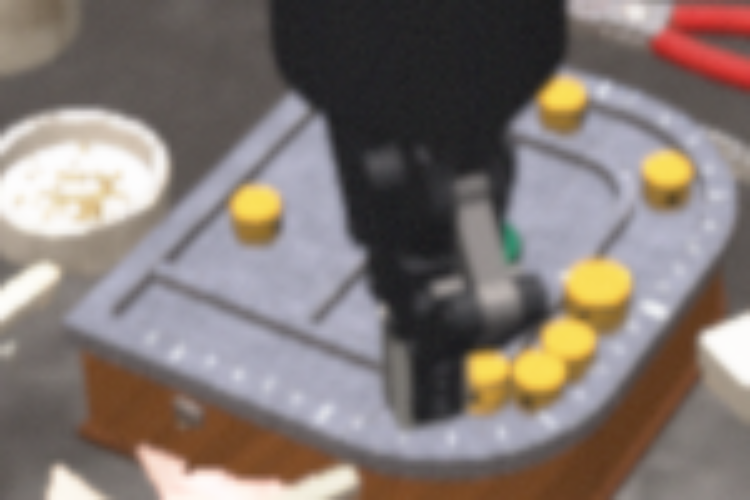

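>>> step_arm --deltas '[[[-0.0012, -0.0001, 0, 0, 0, 1.8], [-0.0024, -0.0002, 0, 0, 0, 3.5], [-0.0036, -0.0002, 0, 0, 0, 5.2], [-0.0048, -0.0003, 0, 0, 0, 7]]]'

```text
clock: 8.15
position: [508.3, -230.9, 29.1]
orientation: [0.613, 0.347, 0.617, -0.351]
ft_force: [0.5, 1.0, 0.8]
gripper_width: 0.3
```

Run:
```python
from look import *
sidebeads('pics/s12.png')
plan(b,arc([32.5,30,27.5,25,22.5]),29)
```

```text
side [303. 201.] 50 -3.5 -68.9
  side [322.9 215.1] 75 -46.8 -53.6
  side [240.5 222.1] 84 54.6 24.3
  side [301.9 248. ] 337 -53.4 27.9
t 8.2 tool board -39.3 67.9 z 29.1 yaw_b 57.1 F [0.8 0.7 0.3] J6 0.49 tilt [-0.008 -0.001 -1.   ]
[[np.float64(-0.0001), np.float64(-0.0002), np.float64(-0.0001), 0, 0, np.float64(0.4)], [np.float64(-0.0018), np.float64(-0.0005), np.float64(-0.0001), 0, 0, np.float64(2.9)], [np.float64(-0.0035), np.float64(-0.0008), np.float64(-0.0001), 0, 0, np.float64(5.4)], [np.float64(-0.0052), np.float64(-0.0011), np.float64(-0.0001), 0, 0, np.float64(7.9)], [np.float64(-0.0069), np.float64(-0.0016), np.float64(-0.0001), 0, 0, np.float64(10.4)]]
```

View pics/s12.png

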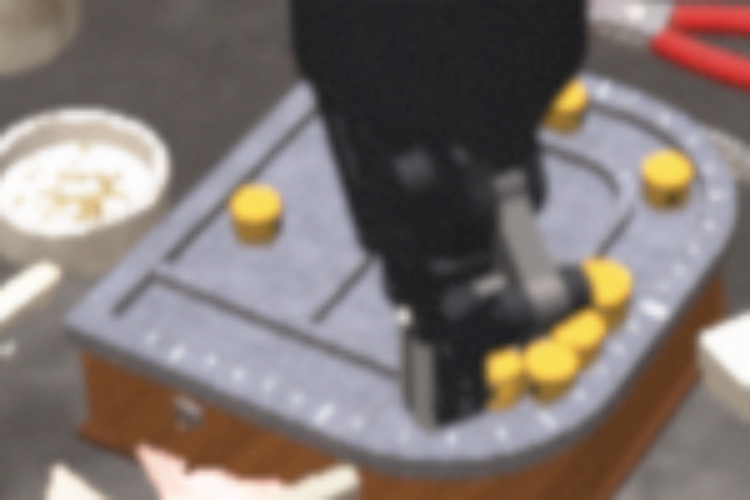

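>>> step_arm --deltas '[[[-0.0012, -0.0004, 0, 0, 0, 1.8], [-0.0024, -0.0006, 0, 0, 0, 3.6], [-0.0038, -0.0008, 0, 0, 0, 5.8], [-0.0052, -0.0011, 0, 0, 0, 7.9]]]'

```text
clock: 8.6
position: [503.1, -231.7, 29.1]
orientation: [0.635, 0.304, 0.64, -0.307]
ft_force: [1.3, 1.9, 1.7]
gripper_width: 0.1
```

Run:
```python
from look import *
sidebeads('pics/s13.png')
plan(b,arc([32.5,30,27.5,25,22.5,20]),29)
```

```text
side [323. 215.] 74 -46.7 -53.7
  side [240.5 222.1] 84 54.6 24.3
  side [301.9 249.9] 206 -55.4 31.4
t 8.65 tool board -43.6 64.8 z 29.1 yaw_b 65.1 F [-0.2  1.3  0.8] J6 0.34 tilt [-0.008 -0.001 -1.   ]
[[np.float64(0.0052), np.float64(0.0007), np.float64(-0.0001), 0, 0, np.float64(-7.6)], [np.float64(0.0034), np.float64(0.0005), np.float64(-0.0001), 0, 0, np.float64(-5.1)], [np.float64(0.0017), np.float64(0.0002), np.float64(-0.0001), 0, 0, np.float64(-2.6)], [np.float64(0.0), np.float64(-0.0002), np.float64(-0.0001), 0, 0, np.float64(-0.1)], [np.float64(-0.0017), np.float64(-0.0006), np.float64(-0.0001), 0, 0, np.float64(2.4)], [np.float64(-0.0033), np.float64(-0.0012), np.float64(-0.0001), 0, 0, np.float64(4.9)]]
```

View pics/s13.png

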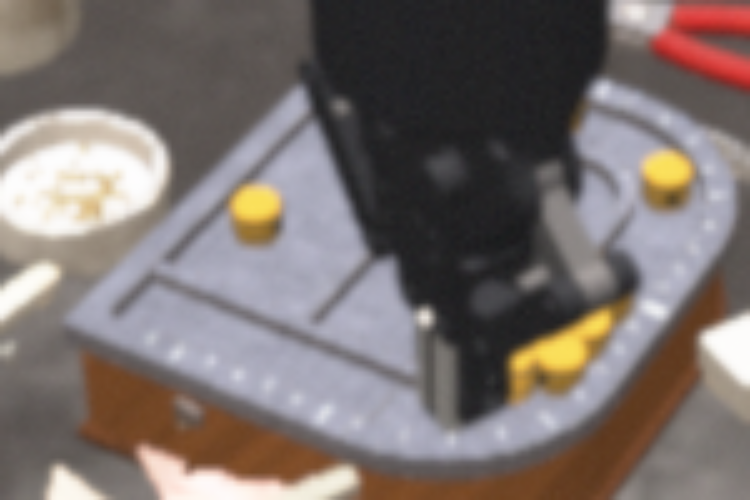

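>>> step_arm --deltas '[[[0.006, 0.005, 0, 0, 0, 0], [0.006, 0.005, 0.04, 0, 0, 0], [0.006, -0.025, 0.08, 0, 0, 6], [0.006, -0.06, 0.11, 0, 0, 12], [0.002, -0.09, 0.12, 0, 0, 18], [0, -0.12, 0.12, 0, 0, 24], [0, -0.12, 0.12, 0, 0, 24], [0, -0.12, 0.12, 0, 0, 24]]]'

```text
clock: 9.45
position: [502.7, -351.7, 148.8]
orientation: [0.685, 0.165, 0.689, -0.169]
ft_force: [0.6, -0.2, -0.1]
gripper_width: 0.2
```

```bash
cat > wl.py <<'E'
from look import *
def wl(fn,fit=False):
    T,s=pose();K,M=cam('wrist',T);p,d=get_image('wrist');W=cloud(p,d,K,M);bb=b
    cv2.imwrite(fn,p[:,:,::-1])
    if True:
        r=fitboard(W,b.copy());print('fit',r.x.round(3),r.fun,'old',b.round(3));bb=r.x
    x,y=w2b(bb,W)
    m=((W[...,2]-bb[3]>54.5)&(W[...,2]-bb[3]<63)&(np.abs(sd_u(x,y,0))<13)).astype(np.uint8)
    # hough-free: erode then components, centroid of eroded
    dt=cv2.distanceTransform(m,cv2.DIST_L2,5);k=(dt>dt.max()*0.0+5.0).astype(np.uint8)
    n,l,st,c=cv2.connectedComponentsWithStats(k);out=[]
    for i in range(1,n):
        q=(l==i);w=dt[q]**3
        vv,uu=np.nonzero(q);u0,v0=(uu*w).sum()/w.sum(),(vv*w).sum()/w.sum()
        zz=np.nanmedian(W[q][:,2]);P=onplane(K,M,u0,v0,zz);out.append([*map(float,w2b(bb,P)),float(zz),float(dt[q].max())])
    out=np.array(out);print(out.round(1))
    return p,W,bb,out
E
python3 - <<'E'
from wl import *
p,W,bb,o=wl('pics/w10.png')
print(read_state()['clock'])
E
```

```text
fit [ 5.13336e+02 -3.09053e+02 -4.56000e-01  8.46000e-01] 1.3008434628617558 old [ 5.13283e+02 -3.09089e+02 -4.57000e-01  8.09000e-01]
[[-47.5  50.8  58.9   6.6]
 [-56.1  34.9  58.8  10.2]
 [-56.3  18.8  58.7   9.2]
 [-52.9   1.   60.9  11. ]
 [-47.5 -51.   58.8   6.6]
 [203.2 -64.3  59.3   5.8]
 [ 40.6 -69.1  58.8   8.6]
 [ -1.2 -69.1  59.    8.8]]
9.5
```

View pics/w10.png

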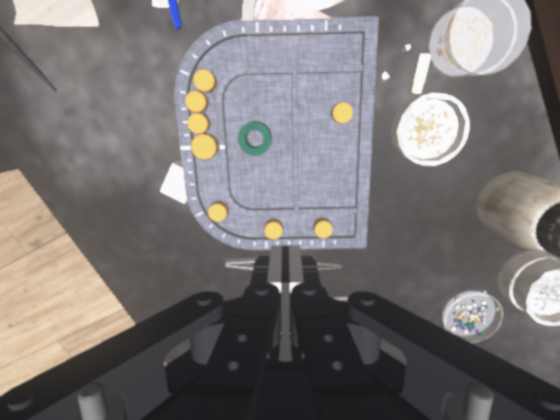

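Run:
```python
from look import *
plan(b,[(65,-70,0)],90,flip=-1)
```

```text
t 9.5 tool board 8.7 -42.2 z 148.6 yaw_b 88.9 F [-0.5  0.2 -0.2] J6 -0.24 tilt [-0.008 -0.003 -1.   ]
[[np.float64(0.0382), np.float64(-0.0498), np.float64(-0.0586), 0, 0, np.float64(91.1)]]
```

>>> step_arm --deltas '[[[0.005, -0.006, 0, 0, 0, 8.5], [0.01, -0.012, 0, 0, 0, 17], [0.015, -0.018, 0, 0, 0, 25.5], [0.02, -0.025, 0, 0, 0, 34], [0.025, -0.031, -0.01, 0, 0, 42.5], [0.03, -0.037, -0.02, 0, 0, 51], [0.035, -0.043, -0.04, 0, 0, 59.5], [0.0382, -0.05, -0.0586, 0, 0, 68]]]'

```text
clock: 10.3
position: [541.3, -399.1, 89.1]
orientation: [0.661, -0.251, 0.663, 0.246]
ft_force: [0.7, -0.4, -0.1]
gripper_width: -0.0
```

Run:
```python
from look import *
plan(b,[(65,-70,0)],36,flip=-1)
```

```text
t 10.3 tool board 64.8 -68.4 z 89.1 yaw_b 157.3 F [ 0.7 -0.4 -0.1] J6 -1.45 tilt [-0.    -0.008 -1.   ]
[[np.float64(-0.0006), np.float64(-0.0015), np.float64(-0.0531), 0, 0, np.float64(22.7)]]
```

>>> step_arm --deltas '[[[-0.0006, -0.0015, -0.01, 0, 0, 7.6], [-0.0006, -0.0015, -0.02, 0, 0, 15.2], [-0.0006, -0.0015, -0.03, 0, 0, 22.7], [-0.0006, -0.0015, -0.042, 0, 0, 22.7], [-0.0006, -0.0015, -0.05, 0, 0, 22.7], [-0.0006, -0.0015, -0.053, 0, 0, 22.7], [-0.0006, -0.0015, -0.053, 0, 0, 22.7]]]'

```text
clock: 11.0
position: [540.5, -400.0, 35.5]
orientation: [0.6, -0.375, 0.601, 0.371]
ft_force: [0.5, 0.3, 0.3]
gripper_width: 0.4
```

Run:
```python
from look import *
T,s=pose()
plan(b,[(65,-70,0)],29,flip=-1)
p,d=get_image('side')
cv2.imwrite('pics/s20.png',cv2.resize(p[120:270,200:350],None,fx=5,fy=4)[:,:,::-1])
p,d=get_image('wrist')
cv2.imwrite('pics/w20.png',p[:,:,::-1])
```

```text
t 11.0 tool board 64.5 -69.6 z 35.5 yaw_b 179.9 F [0.5 0.3 0.3] J6 -1.85 tilt [ 0.002 -0.006 -1.   ]
[[np.float64(0.0002), np.float64(-0.0006), np.float64(-0.0065), 0, 0, np.float64(0.1)]]
```

View pics/s20.png

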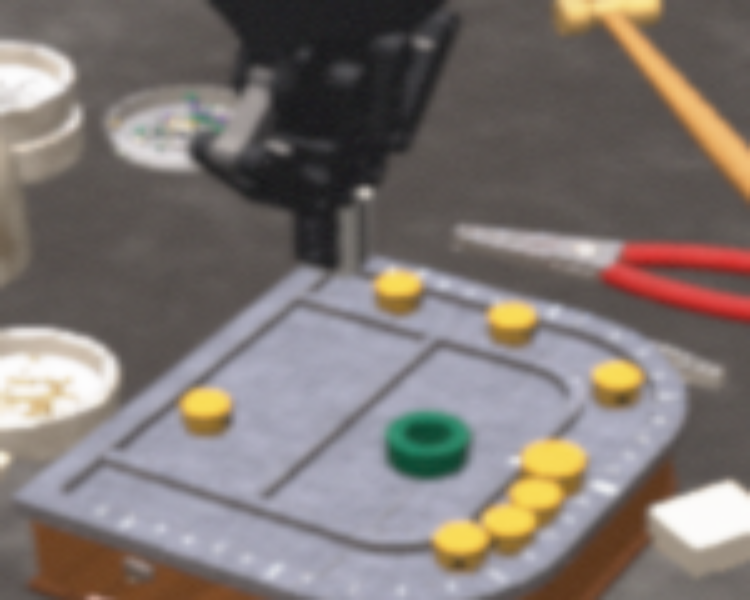

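View pics/w20.png

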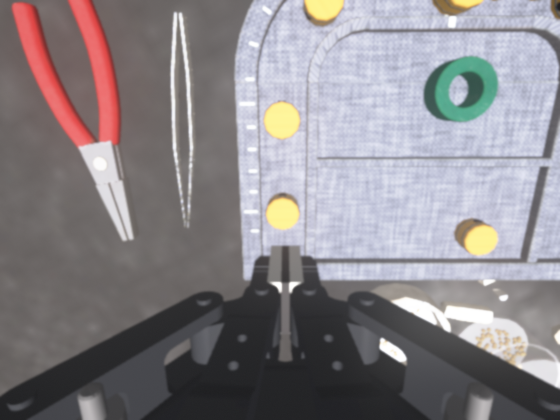

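>>> step_arm --deltas '[[[0, -0.0005, -0.0025, 0, 0, 0], [0, -0.0005, -0.0045, 0, 0, 0], [0, -0.0005, -0.0065, 0, 0, 0], [-0.0036, 0.0013, -0.0065, 0, 0, 0], [-0.0072, 0.003, -0.0065, 0, 0, 0], [-0.0108, 0.0048, -0.0065, 0, 0, 0]]]'

```text
clock: 11.7
position: [529.7, -395.6, 29.9]
orientation: [0.6, -0.376, 0.601, 0.371]
ft_force: [-0.6, -0.8, -0.5]
gripper_width: 0.1
```

Run:
```python
from look import *
plan(b,[(25,-70,0)],29,flip=-1)
p,d=get_image('wrist')
cv2.imwrite('pics/w21.png',p[:,:,::-1])
sidebeads()
```

```text
t 11.7 tool board 52.9 -70.4 z 29.9 yaw_b 179.9 F [-0.6 -0.8 -0.5] J6 -1.85 tilt [ 0.003 -0.007 -1.   ]
[[np.float64(-0.0249), np.float64(0.0127), np.float64(-0.0009), 0, 0, np.float64(0.1)]]
  side [283.  193.8] 68 33.6 -69.4
  side [301.9 200.4] 72 -1.2 -69.5
  side [323. 215.] 73 -46.7 -53.8
  side [240.5 222.1] 85 54.6 24.4
  side [303.  246.1] 390 -53.0 23.5
```

View pics/w21.png

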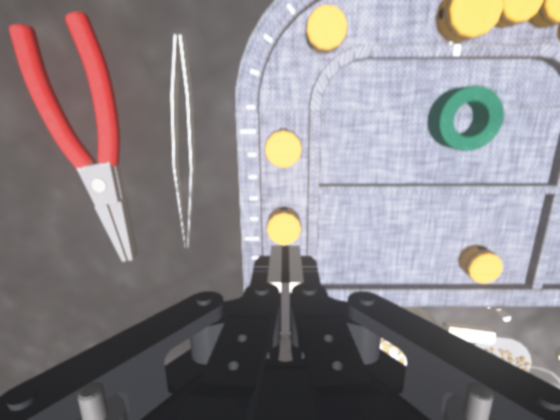

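>>> step_arm --deltas '[[[-0.004, 0.002, -0.0005, 0, 0, 0], [-0.008, 0.004, -0.0008, 0, 0, 0], [-0.012, 0.006, -0.0008, 0, 0, 0], [-0.016, 0.008, -0.0008, 0, 0, 0], [-0.02, 0.01, -0.0008, 0, 0, 0], [-0.024, 0.012, -0.0008, 0, 0, 0], [-0.028, 0.0139, -0.0008, 0, 0, 0], [-0.032, 0.0159, -0.0008, 0, 0, 0]]]'

```text
clock: 12.6
position: [497.1, -379.3, 29.1]
orientation: [0.6, -0.376, 0.601, 0.371]
ft_force: [-0.6, -0.6, -1.0]
gripper_width: 0.4
```

Run:
```python
from look import *
plan(b,[(8,-70,0),(4.5,-70,0)]+arc([90,85,80,75,70,65],off=19.3,sgn=-1),29,flip=-1)
p,d=get_image('wrist')
cv2.imwrite('pics/w22.png',p[:,:,::-1])
```

```text
t 12.6 tool board 16.5 -70.2 z 29.1 yaw_b 179.9 F [-0.6 -0.6 -1. ] J6 -1.87 tilt [ 0.002 -0.007 -1.   ]
[[np.float64(-0.0075), np.float64(0.0039), np.float64(-0.0001), 0, 0, np.float64(0.1)], [np.float64(-0.0106), np.float64(0.0054), np.float64(-0.0001), 0, 0, np.float64(0.1)], [np.float64(-0.0135), np.float64(0.0069), np.float64(-0.0001), 0, 0, np.float64(0.1)], [np.float64(-0.0171), np.float64(0.0069), np.float64(-0.0001), 0, 0, np.float64(-4.9)], [np.float64(-0.0206), np.float64(0.0072), np.float64(-0.0001), 0, 0, np.float64(-9.9)], [np.float64(-0.0241), np.float64(0.0079), np.float64(-0.0001), 0, 0, np.float64(-14.9)], [np.float64(-0.0276), np.float64(0.0088), np.float64(-0.0001), 0, 0, np.float64(-19.9)], [np.float64(-0.0309), np.float64(0.0101), np.float64(-0.0001), 0, 0, np.float64(-24.9)]]
```

View pics/w22.png

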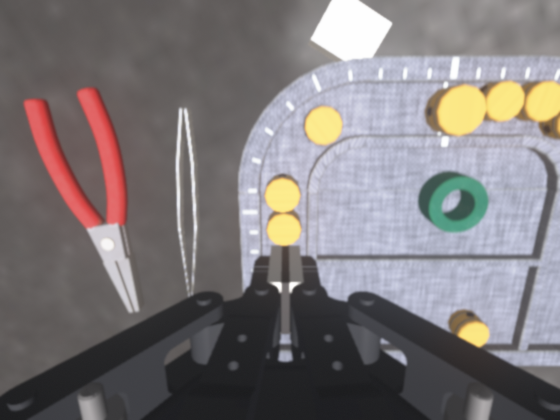

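>>> step_arm --deltas '[[[-0.0038, 0.002, 0, 0, 0, 0], [-0.0075, 0.0039, 0, 0, 0, 0], [-0.0106, 0.0054, 0, 0, 0, 0], [-0.0135, 0.0069, 0, 0, 0, 0], [-0.0171, 0.0069, 0, 0, 0, -5], [-0.0206, 0.0072, 0, 0, 0, -10], [-0.0241, 0.0079, 0, 0, 0, -15], [-0.0276, 0.0088, 0, 0, 0, -20]]]'

```text
clock: 13.45
position: [469.1, -370.8, 29.4]
orientation: [0.656, -0.265, 0.658, 0.26]
ft_force: [1.0, -1.3, 1.5]
gripper_width: 0.0
```

Run:
```python
from look import *
plan(b,arc([68,64,60,56,52,48,44,40],off=19.3,sgn=-1),29,flip=-1)
p,d=get_image('wrist')
cv2.imwrite('pics/w23.png',p[:,:,::-1])
```

```text
t 13.45 tool board -12.4 -74.9 z 29.4 yaw_b 159.7 F [ 1.  -1.3  1.5] J6 -1.54 tilt [ 0.    -0.008 -1.   ]
[[np.float64(-0.0009), np.float64(0.0007), np.float64(-0.0004), 0, 0, np.float64(-1.7)], [np.float64(-0.0036), np.float64(0.0018), np.float64(-0.0004), 0, 0, np.float64(-5.7)], [np.float64(-0.0061), np.float64(0.0031), np.float64(-0.0004), 0, 0, np.float64(-9.7)], [np.float64(-0.0086), np.float64(0.0045), np.float64(-0.0004), 0, 0, np.float64(-13.7)], [np.float64(-0.011), np.float64(0.0061), np.float64(-0.0004), 0, 0, np.float64(-17.7)], [np.float64(-0.0132), np.float64(0.0078), np.float64(-0.0004), 0, 0, np.float64(-21.7)], [np.float64(-0.0153), np.float64(0.0097), np.float64(-0.0004), 0, 0, np.float64(-25.7)], [np.float64(-0.0173), np.float64(0.0118), np.float64(-0.0004), 0, 0, np.float64(-29.7)]]
```

View pics/w23.png

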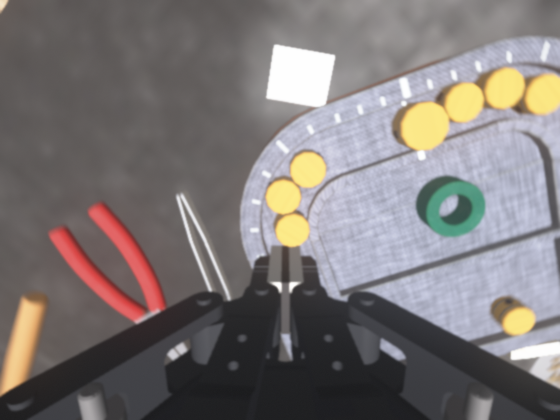

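>>> step_arm --deltas '[[[-0.0018, 0.001, -0.0003, 0, 0, -3], [-0.0036, 0.0018, -0.0003, 0, 0, -5.7], [-0.0061, 0.0031, -0.0003, 0, 0, -9.7], [-0.0086, 0.0045, -0.0003, 0, 0, -13.7], [-0.011, 0.0061, -0.0003, 0, 0, -17.7], [-0.0132, 0.0078, -0.0003, 0, 0, -21.7], [-0.0153, 0.0097, -0.0003, 0, 0, -25.7]]]'

```text
clock: 14.2
position: [453.2, -361.1, 29.2]
orientation: [0.697, -0.11, 0.7, 0.105]
ft_force: [-0.5, -0.9, 1.2]
gripper_width: 0.0
```

Run:
```python
from wl import *
plan(b,arc([44,41,38,35,32,29,26],off=19.3,sgn=-1),29,flip=-1)
p,W,bb,o=wl('pics/w24.png')
```

```text
t 14.2 tool board -31.0 -73.2 z 29.2 yaw_b 133.7 F [-0.5 -0.9  1.2] J6 -1.09 tilt [-0.003 -0.007 -1.   ]
[[np.float64(0.0006), np.float64(0.0001), np.float64(-0.0002), 0, 0, np.float64(0.3)], [np.float64(-0.0009), np.float64(0.0016), np.float64(-0.0002), 0, 0, np.float64(-2.7)], [np.float64(-0.0023), np.float64(0.0032), np.float64(-0.0002), 0, 0, np.float64(-5.7)], [np.float64(-0.0036), np.float64(0.0049), np.float64(-0.0002), 0, 0, np.float64(-8.7)], [np.float64(-0.0049), np.float64(0.0066), np.float64(-0.0002), 0, 0, np.float64(-11.7)], [np.float64(-0.006), np.float64(0.0084), np.float64(-0.0002), 0, 0, np.float64(-14.7)], [np.float64(-0.0071), np.float64(0.0103), np.float64(-0.0002), 0, 0, np.float64(-17.7)]]
fit [ 5.13372e+02 -3.09508e+02 -4.57000e-01  8.05000e-01] 1.2387967328970082 old [ 5.13283e+02 -3.09089e+02 -4.57000e-01  8.09000e-01]
[[-50.   49.7  58.8  11.4]
 [-58.7  35.   58.8  12.6]
 [-52.7  36.5  60.1   5.2]
 [-53.6  30.9  59.4   5.2]
 [-58.9  17.6  58.8  12.4]
 [-57.3  23.   59.5   5.2]
 [-56.8  24.2  58.3   5.4]
 [-55.3  12.6  58.4   6.2]
 [-52.6  -0.2  60.8  12.8]
 [-58.6 -32.9  58.9  13. ]
 [-58.5 -45.5  59.    9. ]
 [-52.3 -48.5  59.2   9.2]
 [-48.2 -51.7  57.4   5.2]
 [-41.9 -55.1  60.2  17.2]]
```

View pics/w24.png

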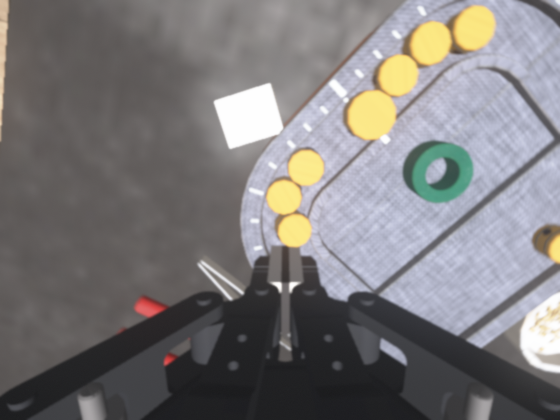

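>>> step_arm --deltas '[[[-0.0009, 0.0016, 0, 0, 0, -2.7], [-0.0023, 0.0032, 0, 0, 0, -5.7], [-0.0036, 0.0049, 0, 0, 0, -8.7], [-0.0049, 0.0066, 0, 0, 0, -11.7], [-0.006, 0.0084, 0, 0, 0, -14.7]]]'

```text
clock: 14.75
position: [446.7, -352.6, 29.2]
orientation: [0.705, -0.019, 0.709, 0.014]
ft_force: [-1.1, -1.9, 0.7]
gripper_width: 0.0
```

Run:
```python
from wl import *
plan(b,arc([29,27,25,23,21,19,17,15],off=19.3,sgn=-1),29,flip=-1)
p,d=get_image('wrist')
cv2.imwrite('pics/w25.png',p[:,:,::-1])
```

```text
t 14.75 tool board -40.6 -68.4 z 29.2 yaw_b 118.8 F [-1.1 -1.9  0.7] J6 -0.82 tilt [-0.005 -0.006 -1.   ]
[[np.float64(0.0004), np.float64(-0.0001), np.float64(-0.0002), 0, 0, np.float64(0.2)], [np.float64(-0.0003), np.float64(0.0011), np.float64(-0.0002), 0, 0, np.float64(-1.8)], [np.float64(-0.0009), np.float64(0.0023), np.float64(-0.0002), 0, 0, np.float64(-3.8)], [np.float64(-0.0016), np.float64(0.0036), np.float64(-0.0002), 0, 0, np.float64(-5.8)], [np.float64(-0.0022), np.float64(0.0049), np.float64(-0.0002), 0, 0, np.float64(-7.8)], [np.float64(-0.0027), np.float64(0.0063), np.float64(-0.0002), 0, 0, np.float64(-9.8)], [np.float64(-0.0032), np.float64(0.0076), np.float64(-0.0002), 0, 0, np.float64(-11.8)], [np.float64(-0.0036), np.float64(0.0089), np.float64(-0.0002), 0, 0, np.float64(-13.8)]]
```

View pics/w25.png

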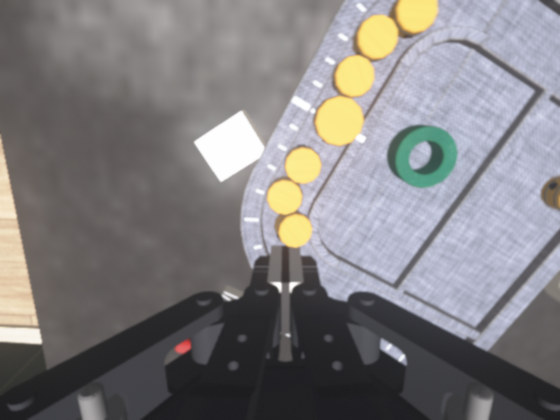

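>>> step_arm --deltas '[[[-0.0003, 0.0011, 0, 0, 0, -1.8], [-0.0009, 0.0023, 0, 0, 0, -3.8], [-0.0016, 0.0036, 0, 0, 0, -5.8], [-0.0021, 0.0047, 0, 0, 0, -7.5]]]'

```text
clock: 15.2
position: [444.2, -347.6, 29.2]
orientation: [0.704, 0.028, 0.709, -0.032]
ft_force: [-0.9, -2.2, 0.7]
gripper_width: -0.1
```

Run:
```python
from wl import *
plan(b,arc([23,21,19,18,17,16,15,14,13],off=19.3,sgn=-1),29,flip=-1)
p,d=get_image('wrist')
cv2.imwrite('pics/w26.png',p[:,:,::-1])
```

```text
t 15.2 tool board -45.0 -65.0 z 29.2 yaw_b 111.3 F [-0.9 -2.2  0.7] J6 -0.69 tilt [-0.006 -0.005 -1.   ]
[[np.float64(0.0009), np.float64(-0.0013), np.float64(-0.0002), 0, 0, np.float64(1.7)], [np.float64(0.0003), np.float64(-0.0), np.float64(-0.0002), 0, 0, np.float64(-0.3)], [np.float64(-0.0002), np.float64(0.0013), np.float64(-0.0002), 0, 0, np.float64(-2.3)], [np.float64(-0.0005), np.float64(0.002), np.float64(-0.0002), 0, 0, np.float64(-3.3)], [np.float64(-0.0007), np.float64(0.0026), np.float64(-0.0002), 0, 0, np.float64(-4.3)], [np.float64(-0.001), np.float64(0.0033), np.float64(-0.0002), 0, 0, np.float64(-5.3)], [np.float64(-0.0012), np.float64(0.004), np.float64(-0.0002), 0, 0, np.float64(-6.3)], [np.float64(-0.0014), np.float64(0.0047), np.float64(-0.0002), 0, 0, np.float64(-7.3)], [np.float64(-0.0016), np.float64(0.0054), np.float64(-0.0002), 0, 0, np.float64(-8.3)]]
```

View pics/w26.png

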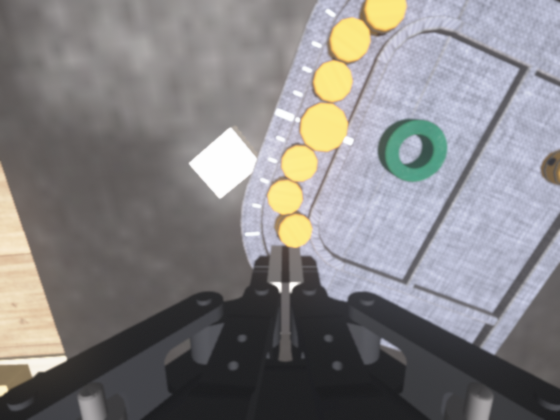

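>>> step_arm --deltas '[[[-0.0001, 0.0006, 0, 0, 0, -1], [-0.0002, 0.0013, 0, 0, 0, -2], [0.002, -0.006, 0, 0, 0, -2], [0.003, -0.012, 0, 0, 0, -2], [0.003, -0.012, 0.04, 0, 0, -6], [0.02, -0.012, 0.08, 0, 0, -12], [0.04, -0.012, 0.115, 0, 0, -18], [0.055, -0.01, 0.12, 0, 0, -20]]]'

```text
clock: 16.05
position: [502.9, -360.5, 154.5]
orientation: [0.691, 0.151, 0.69, -0.157]
ft_force: [0.5, -1.4, 0.1]
gripper_width: 0.2
```

Run:
```python
from wl import *
T,s=pose();K,M=cam('wrist',T);p,d=get_image('wrist');W=cloud(p,d,K,M);r=fitboard(W,b.copy());bb=r.x;print(bb,s['clock'],T[:3,3])
cv2.imwrite('pics/w30.png',p[:,:,::-1]);np.savez('pics/w30.npz',p=p,d=d,T=T)
x,y=w2b(bb,W);m=((W[...,2]-bb[3]>55)&(W[...,2]-bb[3]<63)&(np.abs(sd_u(x,y,0))<19)&(np.abs(x)<80)&(np.abs(y)<92))
dt=cv2.distanceTransform(m.astype(np.uint8),cv2.DIST_L2,5)
k=(dt>4.5).astype(np.uint8);n,l,st,c=cv2.connectedComponentsWithStats(k)
# board-frame disc fit: for each comp assign nearest pixels, robust circle via known radius
B=np.stack([x[m],y[m]],1);Z=W[...,2][m]
C=[]
for i in range(1,n):
    q=l==i;C.append([np.median(x[q]),np.median(y[q])])
C=np.array(C);C=C[np.argsort(-C[:,1])];print(C.round(1))
rad=np.array([8]*len(C))
for it in range(10):
    D=np.linalg.norm(B[:,None]-C[None],axis=2);a=np.argmin(D,1)
    C=np.array([B[(a==i)&(D[:,i]<12)].mean(0) for i in range(len(C))])
print(C.round(1));print(np.linalg.norm(np.diff(C,axis=0),axis=1).round(1))
```

```text
[ 5.13256417e+02 -3.09209038e+02 -4.57126196e-01  8.26342909e-01] 16.05 [ 502.92972068 -360.461338    154.47866187]
[[-48.6  49.8]
 [-55.9  36.2]
 [-54.6  18.9]
 [-51.7   2. ]
 [-56.4 -14.8]
 [-56.6 -30.8]
 [-49.5 -46. ]]
[[-48.6  49.7]
 [-56.3  35.8]
 [-56.2  19.7]
 [-52.3   2.7]
 [-56.2 -14.5]
 [-56.1 -30.9]
 [-49.9 -46.2]]
[15.9 16.1 17.4 17.6 16.4 16.5]
```

View pics/w30.png

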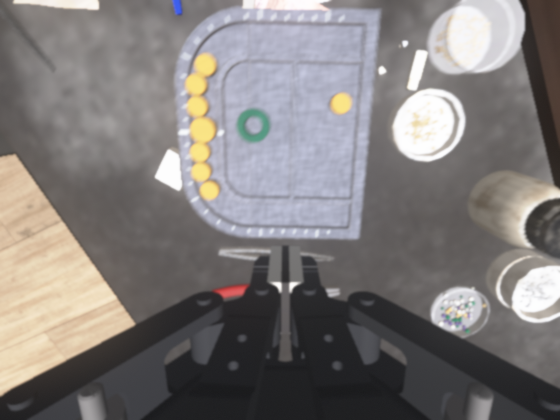

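Run:
```python
from wl import *
f=np.load('pics/w30.npz');K,M=cam('wrist',f['T']);W=cloud(f['p'],f['d'],K,M)
for o in beads(W,b): print([np.round(k,1) for k in o])
print(job_done(),read_state()['clock'])
```

```text
[np.float64(-54.0), np.float64(10.8), np.float64(58.8), np.int64(2224), array([-52. ,   9.2]), np.float64(48.6)]
[np.float64(53.9), np.float64(24.4), np.float64(58.6), np.int64(339), array([54.1, 24.4]), np.float64(7.9)]
[np.float64(-13.4), np.float64(6.6), np.float64(58.8), np.int64(635), array([-13.7,   6.3]), np.float64(13.0)]
[np.float64(-49.9), np.float64(-46.3), np.float64(58.5), np.int64(281), array([-50.3, -46.8]), np.float64(8.1)]
the job is handed in; nothing more can be done
the job is handed in; nothing more can be done
```

The seven beads now stand in one row in the groove, with the large bead about 3 mm from the centre mark (limit 6 mm). I handed the job in at about 16 s of the 72 s allowed. I pushed the left three beads round their corner with shut fingertips until they moved the large bead onto the mark. Then I brought the right three round to meet it.

**Last checks (wrist camera):**
- **Row:** measured centre distances from left to right were 15.9, 16.1, 17.4, 17.6, 16.4 and 16.5 mm. The limits are 18 mm between small beads and 20 mm beside the large one.
- **Weakest gap:** in a second measurement the last bead on the right showed as separate from the row. A recheck put it about 17 mm from its neighbour, still inside the limit.
- **Upright and in the groove:** bead tops read about 58.5 mm, as they should for beads standing on the groove floor.
- **Bystanders:** the spare bead and wax ring are within 0.5 mm of where they started. I did not measure the tweezers, pliers and dish. The fingers stayed above the board rims near them, and the pictures showed nothing out of place.
- **Force:** the wrist force read at most about 4 N at the end of each move, and I never felt the fingers touch the board.

**Disagreement with the description:** both cameras showed the shut fingertips about 36 mm further back than stated: about 25 mm behind the TCP, not 11 mm ahead of it. I trusted the pictures and lowered the arm in small steps. The beads then moved as expected.

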